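# Empty a jammed grinding tube into a glass dish

### The job

Steel grinding balls are jammed at the bottom of the clear tube on the emptying stand. Tip the tube fully upright, push the rod down inside it as far as it goes so that every ball drops into the trough (the rod still in the tube when the last has dropped), then collect all the balls with the scoop and tip them into the low glass dish without the gripper touching a ball. At the end the rod hangs in its holder again, the scoop stands flat on the bench, the tube is still upright and the dish stands upright; leave the other things on the bench alone.

Things in the scene. Friction and masses are not known exactly. Their poses are not given: they have to be found in the camera images.
- stand: Grey metal emptying stand, fixed. Origin at bench height under the tube's axis, z up. A trough, 46 mm wide inside, runs from under the tube towards -x (x = +33 to -230 mm). Side walls 40 mm high, 76 mm for x above -75; back wall 76 mm high at x = +35. Two posts, 103 mm high, 26 mm wide, at y = +-31 carry the tube's pivot. Dropped balls roll to the front end, in up to three rows
- chute_foot (a point): Point on the trough floor, mid width, at x = -75, z = 12.8 mm in the stand's frame. Behind it the floor is an 18 degree chute (48 mm high at x = +33); in front of it the floor slopes down 3 degrees to the trough foot
- trough_foot (a point): Lowest line of the trough floor, mid width, at x = -205, z = 6 mm in the stand's frame. From here the front wall leans outward, 50 degrees above level, up to 36 mm high at x = -230 mm
- tube (a joint): Tilt of the clear tube about its pivot, which runs along the stand's y axis 90 mm above the bench: 0 = upright against a hard stop, larger = its mouth leans towards the stand's -x, to 0.75 at most. Friction of about 0.14 N m: it stays where it is left. It can be pushed at its upper part with the closed fingers
- tube_mouth (a point): Centre of the open upper end of the tube, 68 mm above the pivot; the tube is 25 mm outside, 18.4 mm bore, z along the tube's axis, up when upright
- tube_jaws (a point): Point on the tube's axis, 20 mm below the pivot and 88 mm below the mouth, between two small sprung, slippery white jaws (10 mm apart) on which the jammed balls rest; z along the tube's axis. A ball passes after a push of roughly 5 to 10 N. The tube ends open 9 mm below it
- ball_1_center (a point): Centre of a plain steel grinding ball, 16 mm in diameter, 17 g, rolls freely at the least slope. It starts jammed in the tube
- ball_2_center (a point): Centre of a plain steel grinding ball, 16 mm in diameter, 17 g, rolls freely at the least slope. It starts jammed in the tube
- ball_3_center (a point): Centre of a plain steel grinding ball, 16 mm in diameter, 17 g, rolls freely at the least slope. If present it is the topmost one in the tube, else None
- ball_4_center (a point): Centre of a plain steel grinding ball, 16 mm in diameter, 17 g, rolls freely at the least slope. If present it has already dropped out and lies in the trough, else None
- ball_5_center (a point): Centre of a plain steel grinding ball, 16 mm in diameter, 17 g, rolls freely at the least slope. If present it has already dropped out and lies in the trough, else None
- rod: Steel push rod, 90 g, hanging upright in its holder. Origin at its lower tip, z up along it: 10 mm rod to z = 87 mm, a collar 30 mm across and 5 mm thick (rests on the holder's rim; stops on the tube's mouth when fully down, tip 1 mm above the jaws), a round grip 16 mm across from z = 92 to 137 mm, a 20 mm knob 6 mm high on top
- rod_holder: White holder fixed to the bench: an upright sleeve 34 mm outside, 20 mm bore, 95 mm high, on a foot 64 mm square. Origin at bench height on the axis, z up. The hanging rod's tip is 8 mm above the bench
- holder_top (a point): Centre of the holder's rim, where the rod's collar rests, 95 mm above the bench
- scoop: Small steel scoop, 80 g, flat on the bench. Origin under the pan's centre, z up; pan 54 mm long (x = -27 to +27), 40 mm wide outside, 36 inside, floor 1.6 mm thick; open mouth at -x, side walls 16 mm, back wall 20 mm high. Upright black handle 16 x 16 mm, sides along x and y, behind the back wall at x = 33 mm, z = 54 to 104 mm (thinner neck below)
- scoop_lip (a point): Middle of the lower front edge of the scoop (x = -27 mm, z = 0 in its frame)
- scoop_grip (a point): Point in the middle of the scoop's handle (x = 33 mm, z = 82 mm in its frame)
- dish: Low round clear glass dish, loose, 150 g, 76 mm outside diameter, 70 mm inside, 42 mm high, open top, inner floor 4 mm above its underside. Origin under its centre, z up
- petri_a: Petri dish, 57 mm across, 14 mm high, bystander; origin under its centre
- conical_tube: Capped 50 ml tube standing upright, 36 mm across, 113 mm high, bystander; origin under its centre
- forceps_a: Steel forceps lying flat, 128 x 15 x 8 mm, bystander; origin under the centre
There are look-alikes about, which are no part of the job. What is shaped like the rod_holder but green or purple is not meant.

How it is judged:
By the outcome, as a careful person would: the job done as asked, in the order asked, and still so for the second after the job is handed in, with the robot touching nothing.
Of ball_3, ball_4, ball_5 only 1 to 3 are there at a start; the rules pass over those that are not, and their reading is None.
At some moment in a run one of dish may be knocked a few centimetres aside while the robot is not near it.
It also fails if it takes over 192 s, if anything falls off the work surface, if the arm or the gripper's body presses on something with over 40 N, if the wrist force passes 120 N, or if a joint passes its speed limit or range.

### The arm

A 7-joint arm with a two-finger parallel gripper is mounted at the origin on a cart in front of the work surface, level with it; the furniture and walls round the work are solid. World frame = base frame: x ahead of the robot, y to its left, z up, the work surface at z = 0. Lengths are in m, angles in rad, forces in N, time in s.
With the tool pointing down it reaches from about 0.4 to 0.875 m from the base axis. Payload 6.5 kg.
Tool frame: the origin (TCP) lies between the finger pads; the fingertips stand 8 mm ahead of it and the grasp point (between the pads) lies 11 mm behind it (robot.nose_length is the distance from the TCP to the fingertips, in m); y points along the fingers, x is the direction in which the jaws open and shut, and the axes are right-handed (so a half turn about y gives the same grasp; the last joint's range is limited). The gripper opens to 85 mm and grips with 20 to 120 N. Pads are 22 mm wide; open, the fingers measure 114 mm over their backs; the gripper's body (76 mm by 85 mm) begins 54 mm behind the grasp point. The pads swing forward as they close: fully open they stand 13 mm farther back than shut.
Start: joints at [-1.267, 0.536, -0.004, 1.538, 0.003, 1.067, -0.071], TCP at [0.235, 0.606, 0.239] pointing down, gripper open.
Joint ranges: [-2.7, 2.7], [-0.37, 2.16], [-1.27, 1.26], [0.24, 2.4], [-1.31, 4.45], [0.19, 1.91], [-2.76, 2.76]. Speed limits (rad/s): [2.39, 2.39, 3.14, 3.14, 3.14, 3.14, 3.14].

### API

Orientations are given as a unit quaternion [w, x, y, z].
In Python, from cell import robot gives the robot as it stands. The module is installed in compiled form; this text tells all that it offers.
- The arm moves only by the shell command python3 -m crank 'ROWS' [FORCE]. ROWS is JSON, a list of rows, each a list of 7 numbers: the opening, from -1 (shut) to 1 (fully open), so that 0 is half open, then the shift along the world's x, y, z in mm, then the turn, a rotation vector about the world's x, y, z in rad. A call has 1 to 12 rows; each row shifts and turns the pose as measured when the row begins; what a row does not reach is not made up. A row lasts 1/10 s, in which the tool goes at most 50 mm and 8.59 degrees, less where a joint would pass 70% of its speed; a pose out of reach is approached as far as the arm can. A call with a gripper value outside its range is refused whole. The fingers move at their own pace and stop on an object; FORCE is the grip in N (left out, the last holds). Time passes only in rows, so rows that do not move let the fingers close. It gives the time, the measured TCP pose, the force and the opening at its end, in the units of the state.
- robot.observe(): the state, without advancing time (a new reading comes with each control period).
- robot.read_camera(name): name is "side" or "top"; returns the picture (420x560x3 uint8, blue, green, red); there is no depth.
- robot.get_calibration(name): a dict with "intrinsics" (3x3 intrinsics, pixels), "extrinsics" (4x4, takes a point from camera to world coordinates). Camera axes: x right, y down, z forward; pixel columns grow to the right and rows downward; lengths in m; the calibration is good to about 2 mm. A picture is of the moment at which its call begins. get_calibration takes no time and is no camera call.
- robot.sign_off(): hands the job in, once; it reports no verdict.
Trained networks look in the newest picture that a camera, given by its name, has taken for a name from the list of things; names that differ only in an ending like _2 or _b are one class to them, and where a whole thing is asked for, a point or a joint stands for the part that bears it (a point fixed in the world has none). Each returns a list of dicts, best first, with "conf" (0 to 1); they miss things now and then, are a little off and sometimes report something else, mostly with a low value. They report only what shows in the picture. A call takes as long as a camera call. They do not tell look-alikes from the thing itself.
- robot.recognise(label, camera): "box" ([left, top, right, bottom] in pixels, round what is visible of it).
- robot.cut_out(label, camera): "region" (420x560 bool, what is visible of it) and "box" ([left, top, right, bottom] in pixels, round what is visible of it).
- robot.tip_of(label, camera): "at" ([column, row] in pixels: a listed point, or the origin of a listed thing).
The state is a dict: "t": time; "qpos": joint angles; "dq": joint speeds; "joint_efforts": joint torques, N m; "ee_pos": TCP position; "tcp_rot": TCP orientation; "wrist_force": force on the tool from outside, world axes, zero at the start; "torque": the same for the moment, N m; "opening": finger opening in m.
Only numpy, scipy, OpenCV 4.12 (cv2) and the standard library are available. Lean on these libraries where they do the work, as an engineer would, in place of code of your own. Each camera call takes 0.05 s, during which the arm holds its last target. There are 200 camera calls.

## Working session

There is one attempt and no reset: what is moved stays moved. The work goes in short steps, Python scripts to look and compute and a shell command to move; the robot and the scene stay as the last step left them, time stands still between calls to the robot, and variables do not carry over. Pictures are saved under pics/ and viewed, about 12 in all and at most 16, crops included, and the job is handed in when it is done.

```bash
mkdir -p pics
cat > h.py <<'E'
import numpy as np, cv2
from cell import robot
def cal(c):
    d=robot.get_calibration(c); return np.array(d["intrinsics"]),np.array(d["extrinsics"])
def ray(c,p):
    K,E=cal(c); d=E[:3,:3]@np.linalg.solve(K,[p[0],p[1],1.]); return E[:3,3],d/np.linalg.norm(d)
def at_z(c,p,z):
    o,d=ray(c,p); return o+d*(z-o[2])/d[2]
def proj(c,X):
    K,E=cal(c); q=K@(E[:3,:3].T@(np.array(X,float)-E[:3,3])); return q[:2]/q[2]
def tri(p1,p2):
    A=[];b=[]
    for c,p in (("side",p1),("top",p2)):
        o,d=ray(c,p); M=np.eye(3)-np.outer(d,d); A.append(M); b.append(M@o)
    return np.linalg.lstsq(np.vstack(A),np.hstack(b),rcond=None)[0]
def snap(c,name):
    im=robot.read_camera(c); cv2.imwrite("pics/%s.png"%name,im); return im
E
python3 - <<'E'
from h import *
np.set_printoptions(precision=4,suppress=True)
print(robot.observe())
for c in("side","top"):
    snap(c,c+"0"); K,E=cal(c); print(c,K[0,0],E)
    for l in ["stand","trough_foot","chute_foot","tube_mouth","tube_jaws","ball_1_center","rod","rod_holder","holder_top","scoop","scoop_lip","scoop_grip","dish","petri_a","conical_tube","forceps_a"]:
        r=robot.tip_of(l,c)[:5]
        print(l,[(np.round(x["at"],1).tolist(),round(x["conf"],2)) for x in r])
E
```

```text
{'t': 0.0, 'qpos': array([-1.2672,  0.5372, -0.0044,  1.5389,  0.0026,  1.0673, -0.0712]), 'dq': array([ 0.0003,  0.0011,  0.0041, -0.0012, -0.    ,  0.0003,  0.0006]), 'joint_efforts': array([  0.0003, -58.3396,   1.0482, -25.9102,   0.0123,   0.0093,
         0.    ]), 'ee_pos': array([0.2347, 0.6055, 0.2384]), 'tcp_rot': array([-0.583 ,  0.5838,  0.3991, -0.4   ]), 'wrist_force': array([ 0.5446, -0.5214, -0.6936]), 'torque': array([0.0083, 0.0031, 0.0005]), 'opening': 0.08517757395213298}
side 474.08654410308316 [[-0.9369 -0.2837  0.2042  0.3565]
 [-0.3495  0.7636 -0.543   0.4565]
 [-0.0019 -0.5801 -0.8146  1.0481]
 [ 0.      0.      0.      1.    ]]
stand [([324.5, 171.5], 0.67), ([267.7, 235.4], 0.63), ([240.4, 237.5], 0.61)]
trough_foot [([316.8, 249.4], 0.91)]
chute_foot [([266.5, 237.1], 0.85)]
tube_mouth [([251.5, 203.6], 0.76)]
tube_jaws [([231.0, 215.4], 0.7), ([269.5, 236.3], 0.21)]
ball_1_center []
rod []
rod_holder [([333.0, 308.4], 0.8)]
holder_top [([379.6, 159.3], 0.85), ([350.5, 186.4], 0.77), ([334.8, 287.0], 0.62), ([324.2, 172.5], 0.2)]
scoop [([295.7, 189.8], 0.
[... 535 characters left out ...]

chute_foot [([270.7, 215.9], 0.97)]
tube_mouth [([267.9, 186.8], 0.73)]
tube_jaws [([265.0, 182.0], 0.85)]
ball_1_center [([381.0, 249.6], 0.39), ([342.9, 283.3], 0.32)]
rod [([338.5, 280.3], 0.58), ([336.4, 225.8], 0.56), ([185.3, 158.0], 0.22)]
rod_holder [([222.3, 304.1], 0.88), ([386.8, 309.3], 0.66), ([279.5, 272.0], 0.58)]
holder_top [([399.0, 308.1], 0.89), ([342.9, 284.1], 0.73), ([218.1, 307.8], 0.7)]
scoop [([336.7, 226.3], 0.59)]
scoop_lip [([339.3, 233.6], 0.71), ([265.8, 190.2], 0.41)]
scoop_grip [([337.8, 282.3], 0.64), ([346.2, 205.2], 0.62)]
dish [([174.7, 254.3], 0.68)]
petri_a [([316.4, 197.0], 0.61)]
conical_tube [([188.9, 155.6], 0.92)]
forceps_a [([380.1, 249.7], 0.44)]
```

```bash
python3 -c "
import cv2,numpy as np
a=cv2.imread('pics/side0.png');b=cv2.imread('pics/top0.png')
print(a.shape)"
```

```text
(420, 560, 3)
```

View pics/side0.png

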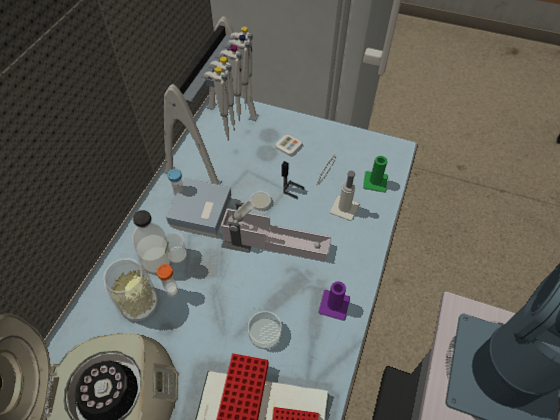

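View pics/top0.png

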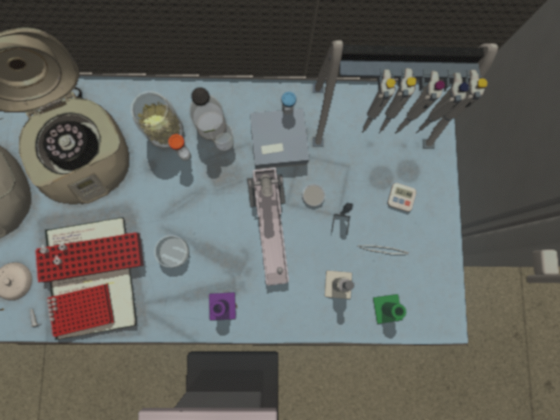

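Side view: white holder with rod at (347,200), look-alikes green (378,172) and purple (335,300), so I choose the white one. The scoop is at (290,182), the dish at (265,331) and the tube leaning at (243,212). One ball shows in the trough at about (318,246). Candidates for the dish are the petri (260,200) and the beaker (178,248), so I take the low wide glass at (265,331).

Run:
```python
from h import *
np.set_printoptions(precision=4,suppress=True)
a=cv2.imread('pics/side0.png');b=cv2.imread('pics/top0.png')
A=cv2.resize(a[140:270,210:400],None,fx=4.2,fy=4.2,interpolation=cv2.INTER_CUBIC)[:, :400*2]
B=cv2.resize(b[160:330,230:410],None,fx=3.5,fy=3.5,interpolation=cv2.INTER_CUBIC)
cv2.imwrite('pics/ca.png',A[:600]);cv2.imwrite('pics/cb.png',B[:600])
cf=tri((266.5,237.1),(270.7,215.9));tf=tri((316.8,249.4),(277.8,268.4))
print("chute",cf,"trough",tf, "top only", at_z("top",(270.7,215.9),.0128),at_z("top",(277.8,268.4),.006),at_z("side",(266.5,237.1),.0128),at_z("side",(316.8,249.4),.006))
print("mouth",tri((251.5,203.6),(267.9,186.8)),"jaws",tri((231,215.4),(265,182)))
print("holder_top",tri((350.5,186.4),(342.9,284.1)))
print("scoopgrip",tri((287.7,167.3),(346.2,205.2)),"lip",tri((302.7,191.3),(339.3,233.6)),at_z("side",(302.7,191.3),0),at_z("top",(339.3,233.6),0))
print("dish",tri((262.2,333.7),(174.7,254.3)),at_z("side",(262.2,333.7),0),at_z("top",(174.7,254.3),0))
print("petri",at_z("side",(259.5,203),0),"con",tri((172.3,290.1),(188.9,155.6)))
```

```text
chute [ 0.6051 -0.1444  0.0083] trough [ 0.4755 -0.1635 -0.0075] top only [ 0.6068 -0.144   0.0128] [ 0.4787 -0.1627  0.006 ] [ 0.6017 -0.1419  0.0128] [ 0.4704 -0.156   0.006 ]
mouth [ 0.6425 -0.1377  0.1485] jaws [ 0.682  -0.1286  0.085 ]
holder_top [ 0.4391 -0.3048  0.1021]
scoopgrip [ 0.6144 -0.3169  0.0933] lip [ 0.5626 -0.3129  0.0154] [ 0.564  -0.3246  0.    ] [ 0.5661 -0.3153  0.    ]
dish [ 0.517   0.0928 -0.0087] [0.5211 0.0966 0.    ] [0.511  0.0898 0.    ]
petri [ 0.662  -0.2451  0.    ] con [ 0.766   0.0676 -0.0088]
```

View pics/ca.png

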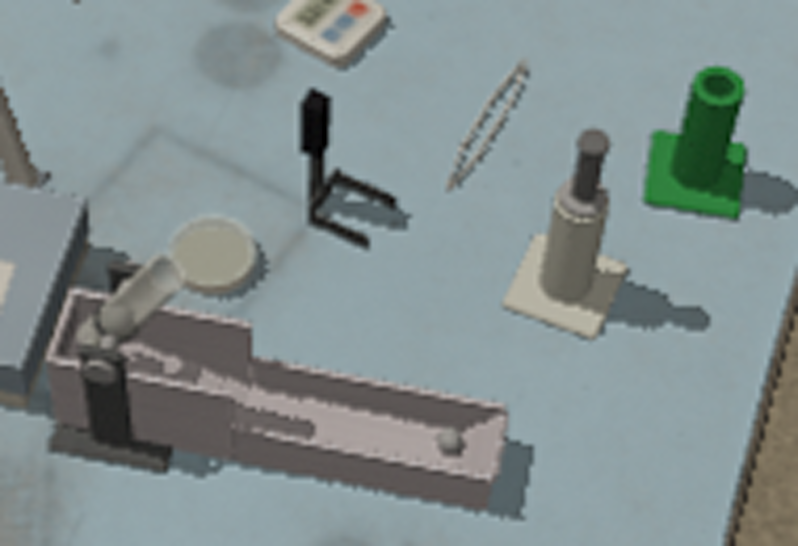

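View pics/cb.png

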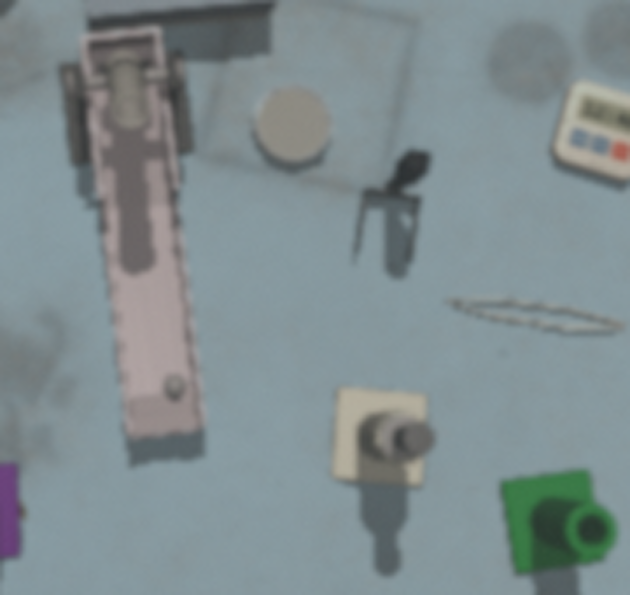

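One ball shows loose in the trough; the tube leans toward the robot. Next I compute the tool axes and the way to the tube.

```bash
cat >> h.py <<'E'
from scipy.spatial.transform import Rotation as R
def st():
    s=robot.observe(); q=s["tcp_rot"]; r=R.from_quat([q[1],q[2],q[3],q[0]]).as_matrix()
    np.set_printoptions(precision=4,suppress=True)
    print("t",round(s["t"],2),"p",s["ee_pos"],"F",s["wrist_force"],"op",round(s["opening"],4),"\nx",r[:,0],"y",r[:,1],"z",r[:,2],"yawx",round(np.arctan2(r[1,0],r[0,0]),3),"\nq",s["qpos"]); return s,r
E
python3 -c "
from h import *;st()"
python3 -m crank '[[-1,20,-50,0,0,0,0],[-1,20,-50,0,0,0,0],[-1,20,-50,0,0,0,0],[-1,20,-50,0,0,0,0]]' 40
python3 -c "
from h import *;st()"
```

```text
t 1.7 p [0.2349 0.6061 0.2393] F [ 0.7282  0.2991 -0.2151] op 0.0853 
x [0.3613 0.9324 0.    ] y [ 0.0001 -0.     -1.    ] z [-0.9324  0.3613 -0.0001] yawx 1.201 
q [-1.2672  0.5364 -0.0044  1.5379  0.0027  1.0673 -0.0712]
t: 2.1
ee_pos: [0.306, 0.4195, 0.2386]
tcp_rot: [0.583, -0.579, -0.404, 0.403]
wrist_force: [1.0, 0.2, 0.6]
opening: 0.0283
t 2.1 p [0.306  0.4195 0.2386] F [1.0425 0.1773 0.6444] op 0.0283 
x [0.35   0.9367 0.0043] y [-0.0019  0.0052 -1.    ] z [-0.9368  0.35    0.0036] yawx 1.213 
q [-1.0408  0.3129  0.0197  1.8869 -0.0129  0.9384  0.1989]
```

```bash
python3 -m crank '[[-1,10,-50,0,0,0,0.05],[-1,12,-50,0,0,0,0.05],[-1,15,-50,0,0,0,0.05],[-1,20,-50,0,0,0,0.05],[-1,25,-50,0,0,0,0.05],[-1,25,-50,0,0,0,0.05],[-1,28,-50,0,0,0,0.05],[-1,30,-50,0,0,0,0.05],[-1,30,-50,0,0,0,0.05],[-1,30,-50,0,0,0,0.05],[-1,30,-50,0,0,0,0.02],[-1,20,-10,0,0,0,0]]'
python3 -c "
from h import *;st()"
```

```text
t: 3.3
ee_pos: [0.5512, -0.0948, 0.2425]
tcp_rot: [-0.454, 0.453, 0.546, -0.54]
wrist_force: [-0.5, -0.5, -0.3]
opening: 0.0002
t 3.3 p [ 0.5512 -0.0948  0.2425] F [-0.4714 -0.4926 -0.3113] op 0.0002 
x [-0.1784  0.9839  0.0072] y [ 0.0042  0.0081 -1.    ] z [-0.984  -0.1783 -0.0056] yawx 1.75 
q [-0.1406  0.3847  0.3026  1.7967 -0.1457  0.978   1.9726]
```

```bash
python3 -m crank '[[-1,20,-30,0,0,0,-0.03],[-1,14,-22,-20,0,0,-0.02],[-1,0,0,-40,0,0,0],[-1,0,0,-40,0,0,0],[-1,0,0,-10,0,0,0],[-1,0,0,0,0,0,0]]'
python3 -c "
from h import *;st();snap('side','s1')"
```

```text
t: 3.9
ee_pos: [0.591, -0.1538, 0.1315]
tcp_rot: [-0.466, 0.47, 0.534, -0.526]
wrist_force: [0.2, -0.9, 0.7]
opening: 0.0002
t 3.9 p [ 0.591  -0.1538  0.1315] F [ 0.1777 -0.9014  0.7435] op 0.0002 
x [-0.123   0.9924  0.0033] y [ 0.0128  0.0049 -0.9999] z [-0.9923 -0.123  -0.0133] yawx 1.694 
q [-0.0195  0.6088  0.2835  1.7509 -0.2347  0.8031  2.0718]
```

View pics/s1.png

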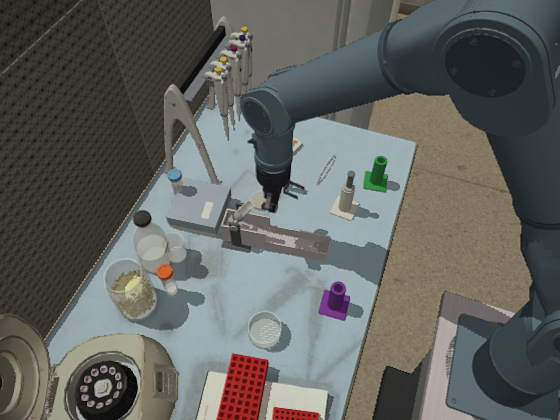

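The fingers are just in front of the tube's mouth, so I push.

```bash
python3 -m crank '[[-1,6,10,0,0,0,0],[-1,10,1,0,0,0,0],[-1,10,1,0,0,0,0],[-1,8,1,0,0,0,0],[-1,8,1,0,0,0,0],[-1,8,1,0,0,0,0]]'
python3 -m crank '[[-1,5,1,0,0,0,0],[-1,5,0,0,0,0,0],[-1,5,1,0,0,0,0]]'
python3 -m crank '[[-1,5,1,0,0,0,0],[-1,4,0,0,0,0,0]]'
```

```text
t: 4.55
ee_pos: [0.6463, -0.1373, 0.1401]
tcp_rot: [-0.464, 0.471, 0.535, -0.525]
wrist_force: [-3.0, -0.3, 2.9]
opening: -0.0004
t: 4.85
ee_pos: [0.6519, -0.1365, 0.1394]
tcp_rot: [0.472, -0.465, -0.53, 0.53]
wrist_force: [-20.5, -0.1, 13.8]
opening: 0.0002
t: 5.05
ee_pos: [0.6516, -0.1366, 0.1385]
tcp_rot: [0.478, -0.459, -0.525, 0.534]
wrist_force: [-14.8, 2.2, 8.8]
opening: -0.0002
```

```bash
python3 -m crank '[[-1,-20,0,0,0,0,0],[-1,-20,0,20,0,0,0],[0.2,-20,-10,50,0,0,0],[0.2,-40,-30,40,0,0,0],[0.2,-30,-40,20,0,0,0],[0.2,0,0,0,0,0,0]]'
python3 - <<'E'
from h import *
st()
mm={}
for c in("side","top"):
    snap(c,c+"2")
    for l,z in [("tube_mouth",.158),("tube_jaws",.07),("chute_foot",.0128),("trough_foot",.006),("holder_top",.095),("rod_holder",0),("ball_1_center",.015)]:
        print(c,l,[(np.round(x["at"],1).tolist(),round(x["conf"],2),at_z(c,x["at"],z)[:2].round(4).tolist()) for x in robot.tip_of(l,c)[:4]])
for n,X in (("ax",(0.6765,-.134,.158)),("rodtop",(.439,-.305,.151))): print(n,proj("side",X),proj("top",X))
a=cv2.imread('pics/side2.png');b=cv2.imread('pics/top2.png')
f=lambda i:cv2.resize(i,None,fx=4,fy=4,interpolation=cv2.INTER_CUBIC)
v=np.zeros((600,800,3),np.uint8); A=f(a[150:300,210:310]);B=f(b[150:300,230:330]); v[:,:400]=A;v[:,400:]=B
cv2.imwrite('pics/c2.png',v)
E
```

```text
t: 5.65
ee_pos: [0.5329, -0.2092, 0.2614]
tcp_rot: [0.475, -0.46, -0.527, 0.534]
wrist_force: [-0.9, -0.4, 0.1]
opening: 0.0511
t 5.65 p [ 0.5329 -0.2092  0.2614] F [-0.914  -0.3849  0.1386] op 0.0511 
x [-0.126   0.992   0.0096] y [-0.0225  0.0068 -0.9997] z [-0.9918 -0.1261  0.0214] yawx 1.697 
q [ 0.0244  0.4067  0.3582  1.7237 -0.1577  1.0634  2.1332]
side tube_mouth [([235.6, 199.2], 0.67, [0.6723, -0.1301])]
side tube_jaws [([239.7, 219.7], 0.63, [0.669, -0.1332])]
side chute_foot [([269.2, 237.1], 0.74, [0.5952, -0.1443]), ([233.1, 198.6], 0.61, [0.731, -0.2253])]
side trough_foot []
side holder_top [([335.0, 285.1], 0.74, [0.3955, -0.0305]), ([383.1, 160.8], 0.61, [0.3773, -0.425]), ([351.2, 186.5], 0.58, [0.4341, -0.3115])]
side rod_holder [([375.5, 180.6], 0.93, [0.3829, -0.4325]), ([342.4, 204.5], 0.69, [0.4481, -0.3192]), ([332.7, 305.5], 0.65, [0.3897, -0.026])]
side ball_1_center [([285.2, 165.1], 0.48, [0.6378, -0.3856])]
top tube_mouth [([267.0, 172.8], 0.56, [0.6777, -0.1347])]
top tube_jaws [([263.4, 183.8], 0.82, [0.6741, -0.1259]), ([340.6, 284.8], 0.31, [0.441, -0.3046]), ([269.7, 217.9], 0.18, [0.5932, -0.1416])]
top chute_foot [([267.6, 219.8], 0.61, [0.597, -0.1365])]
top trough_foot [([338.2, 283.7], 0.33, [0.443, -0.3098])]
top holder_top [([216.9, 308.8], 0.71, [0.3877, -0.0287]), ([401.7, 310.7], 0.7, [0.386, -0.4346]), ([342.0, 280.6], 0.66, [0.4505, -0.3036]), ([171.1, 253.9], 0.66, [0.5062, 0.0763])]
top rod_holder [([387.4, 310.6], 0.88, [0.3794, -0.4297]), ([218.2, 304.4], 0.75, [0.3916, -0.0199]), ([336.4, 282.2], 0.4, [0.4465, -0.3064])]
top ball_1_center []
ax [234.6154 197.4608] [266.664  173.3427]
rodtop [351.577  173.7818] [347.4655 286.229 ]
```

View pics/c2.png

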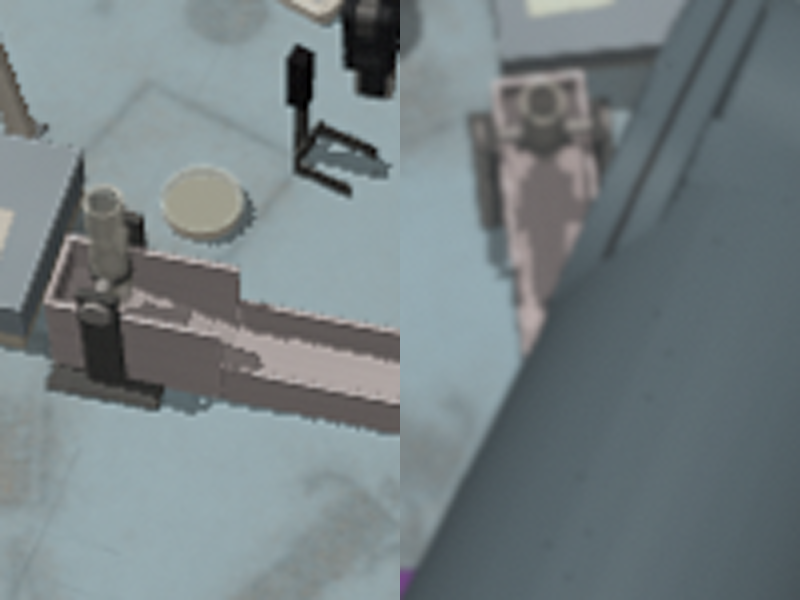

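```bash
python3 -m crank '[[0.2,-40,-42,0,-0.0068,-0.0225,0],[0.2,-40,-42,0,0,0,0],[0.2,-13,-12,-20,0,0,0],[0.2,0,0,0,0,0,0]]' 70
python3 - <<'E'
from h import *
s,r=st()
for c in("side",):
    a=snap(c,c+"3")
    cv2.imwrite('pics/c3.png',cv2.resize(a[120:240,290:430],None,fx=4,fy=4,interpolation=cv2.INTER_CUBIC))
E
```

```text
t: 6.85
ee_pos: [0.4461, -0.2924, 0.2376]
tcp_rot: [-0.465, 0.462, 0.534, -0.533]
wrist_force: [-0.5, 0.9, 0.9]
opening: 0.0513
t 6.85 p [ 0.4461 -0.2924  0.2376] F [-0.5237  0.8601  0.9119] op 0.0513 
x [-0.1395  0.9902  0.0043] y [-0.0022  0.004  -1.    ] z [-0.9902 -0.1396  0.0016] yawx 1.711 
q [ 0.189   0.3559  0.3871  1.8646 -0.1645  0.9558  2.3608]
```

View pics/c3.png

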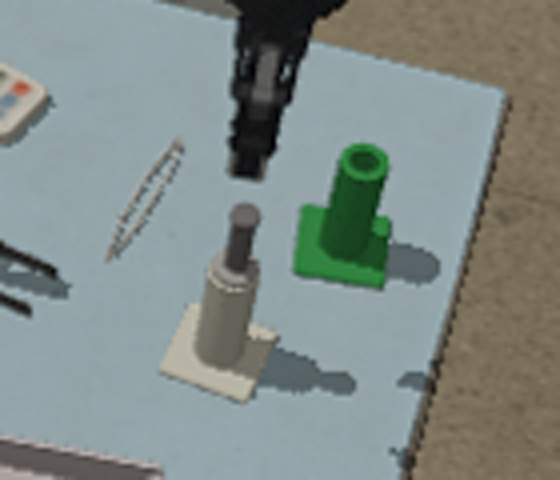

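```bash
python3 -m crank '[[0.2,-6,-12,-30,0,0,0],[0.2,0,0,-20,0,0,0],[0.2,0,0,0,0,0,0]]'
python3 -m crank '[[0.2,0,0,-30,0,0,0],[0.2,0,0,-30,0,0,0],[0.2,0,0,-12,0,0,0],[0.2,0,0,0,0,0,0]]'
```

```text
t: 7.2
ee_pos: [0.4485, -0.302, 0.191]
tcp_rot: [-0.46, 0.463, 0.538, -0.533]
wrist_force: [-0.2, 0.3, -0.4]
opening: 0.0513
t: 7.6
ee_pos: [0.4574, -0.2992, 0.1224]
tcp_rot: [-0.455, 0.464, 0.541, -0.533]
wrist_force: [-0.9, -0.5, 0.1]
opening: 0.0513
```

```bash
python3 -m crank '[[0.2,-14,-5,0,0,0,0],[0.2,-2,-1,-4,0,0,0],[0.2,0,0,0,0,0,0]]'
python3 -c "
from h import *;st()"
```

```text
t: 7.9
ee_pos: [0.4428, -0.3063, 0.1218]
tcp_rot: [-0.453, 0.465, 0.542, -0.533]
wrist_force: [0.8, 1.0, 0.2]
opening: 0.0516
t 7.9 p [ 0.4428 -0.3063  0.1218] F [0.7699 1.0324 0.2355] op 0.0516 
x [-0.1563  0.9877 -0.0045] y [ 0.0217 -0.0012 -0.9998] z [-0.9875 -0.1564 -0.0212] yawx 1.728 
q [ 0.2796  0.5207  0.3193  1.9535 -0.2655  0.6876  2.4908]
```

```bash
python3 -m crank '[[0.2,-3,1,-7,0,0.0217,0],[0.2,0,0,0,0,0,0]]'
python3 -m crank '[[-1,0,0,0,0,0,0],[-1,0,0,0,0,0,0],[-1,0,0,0,0,0,0],[-1,0,0,0,0,0,0],[-1,0,0,0,0,0,0],[-1,0,0,0,0,0,0]]' 70
python3 -c "
from h import *;st()"
```

```text
t: 8.1
ee_pos: [0.44, -0.3059, 0.1157]
tcp_rot: [0.459, -0.46, -0.537, 0.538]
wrist_force: [1.0, -0.9, -0.5]
opening: 0.0513
t: 8.7
ee_pos: [0.4405, -0.3059, 0.1158]
tcp_rot: [0.459, -0.46, -0.537, 0.538]
wrist_force: [0.5, -0.3, -0.8]
opening: 0.0151
t 8.7 p [ 0.4405 -0.3059  0.1158] F [ 0.5    -0.2761 -0.7927] op 0.0151 
x [-0.1559  0.9878 -0.0024] y [ 0.0005 -0.0024 -1.    ] z [-0.9878 -0.1559 -0.0001] yawx 1.727 
q [ 0.2697  0.5366  0.3263  1.9481 -0.256   0.695   2.4782]
```

```bash
python3 -m crank '[[-1,0,0,10,0,0,0],[-1,0,0,10,0,0,0],[-1,0,0,10,0,0,0],[-1,0,0,10,0,0,0]]'
python3 -c "
from h import *;st()"
```

```text
t: 9.1
ee_pos: [0.4396, -0.3053, 0.158]
tcp_rot: [0.46, -0.459, -0.537, 0.538]
wrist_force: [-0.3, -0.6, -1.5]
opening: 0.0145
t 9.1 p [ 0.4396 -0.3053  0.158 ] F [-0.2628 -0.5835 -1.4646] op 0.0145 
x [-0.1557  0.9878 -0.0008] y [-0.0017 -0.001  -1.    ] z [-0.9878 -0.1557  0.0018] yawx 1.727 
q [ 0.245   0.4694  0.3553  1.927  -0.2222  0.784   2.4506]
```

```bash
python3 -m crank '[[-1,0,0,12,0,0,0],[-1,0,0,12,0,0,0],[-1,0,0,15,0,0,0],[-1,0,0,20,0,0,0],[-1,0,0,25,0,0,0],[-1,0,0,25,0,0,0],[-1,0,0,25,0,0,0],[-1,0,0,10,0,0,0]]'
python3 -m crank '[[-1,30,25,0,0,0,0],[-1,35,25,0,0,0,0],[-1,35,25,0,0,0,0],[-1,35,25,0,0,0,0],[-1,35,25,0,0,0,0],[-1,30,22,0,0,0,0],[-1,20,15,0,0,0,0],[-1,0,0,0,0,0,0]]'
python3 -c "
from h import *;st()"
```

```text
t: 9.9
ee_pos: [0.4387, -0.3053, 0.3144]
tcp_rot: [0.459, -0.461, -0.537, 0.538]
wrist_force: [-0.8, -0.2, -0.9]
opening: 0.015
t: 10.7
ee_pos: [0.663, -0.1362, 0.3154]
tcp_rot: [0.46, -0.462, -0.536, 0.536]
wrist_force: [-0.2, 0.5, -2.0]
opening: 0.0154
t 10.7 p [ 0.663  -0.1362  0.3154] F [-0.1831  0.5269 -1.9992] op 0.0154 
x [-0.149   0.9888 -0.0025] y [ 0.0015 -0.0023 -1.    ] z [-0.9888 -0.149  -0.0011] yawx 1.72 
q [-0.0733  0.5358  0.3243  1.388  -0.1706  1.2435  1.9834]
```

```bash
python3 -m crank '[[-1,11,4,-8,0,0,0],[-1,0,0,-8,0,0,0],[-1,0,0,-6,0,0,0],[-1,0,0,0,0,0,0]]'
python3 - <<'E'
from h import *
s,r=st()
f=lambda i:cv2.resize(i,None,fx=6,fy=6,interpolation=cv2.INTER_CUBIC)
v=np.zeros((600,800,3),np.uint8)
a=snap("side","side4");b=snap("top","top4")
for k,(c,i,u) in enumerate((("side",a,(202,140)),("top",b,(233,130)))):
    q=f(i[u[1]:u[1]+100,u[0]:u[0]+66]); v[:q.shape[0],400*k:400*k+q.shape[1]]=q
    p=s["ee_pos"]
    for n,X in (("tcp",p),("tip",p-[0,0,.108]),("mouth",(.674,-.132,.158))): print(c,n,((proj(c,X)-u)*6+[400*k,0]).round(0))
    for l in("rod","tube_mouth"): print(c,l,[(np.round(x["at"],1).tolist(),round(x["conf"],2),((np.array(x["at"])-u)*6+[400*k,0]).round(0)) for x in robot.tip_of(l,c)[:3]])
cv2.imwrite("pics/c4.png",v)
E
```

```text
t: 11.1
ee_pos: [0.6723, -0.1339, 0.2898]
tcp_rot: [0.462, -0.462, -0.534, 0.537]
wrist_force: [-0.4, -0.1, -1.8]
opening: 0.0147
t 11.1 p [ 0.6723 -0.1339  0.2898] F [-0.4083 -0.1075 -1.8106] op 0.0147 
x [-0.1466  0.9892 -0.0028] y [-0.003  -0.0033 -1.    ] z [-0.9892 -0.1466  0.0034] yawx 1.718 
q [-0.0732  0.5734  0.3196  1.3894 -0.1791  1.2099  1.98  ]
side tcp [181. 124.]
side tip [201. 311.]
side mouth [200. 350.]
side rod [([316.7, 245.1], 0.68, array([688., 631.])), ([237.6, 189.0], 0.58, array([214., 294.])), ([235.1, 220.7], 0.44, array([199., 484.]))]
side tube_mouth [([267.9, 238.4], 0.59, array([395., 590.])), ([237.2, 198.0], 0.56, array([211., 348.]))]
top tcp [599. 163.]
top tip [601. 254.]
top mouth [596. 267.]
top rod [([277.6, 272.3], 0.51, array([668., 854.]))]
top tube_mouth [([268.9, 172.3], 0.38, array([615., 254.]))]
```

View pics/c4.png

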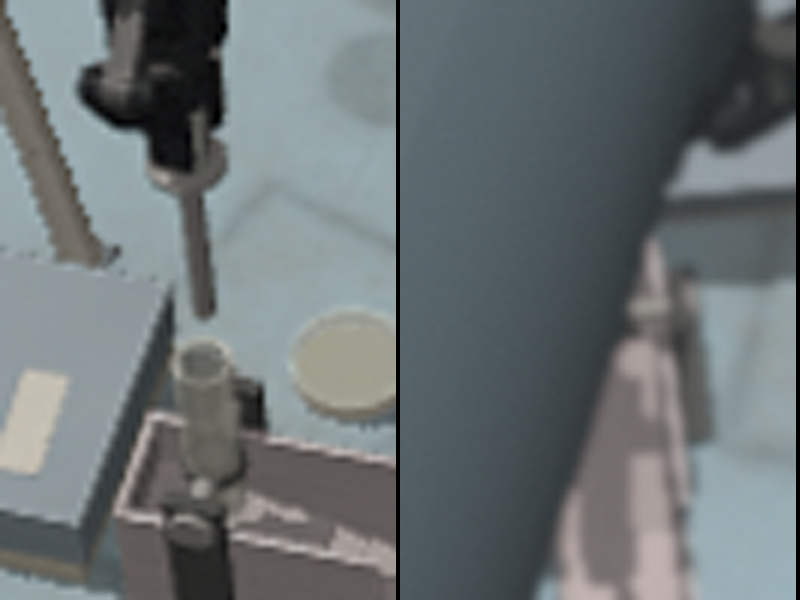

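Run:
```python
from h import *
u=np.array((202,140))
print(at_z("side",u+np.array([199,358])/6,.158), at_z("side",u+np.array([202,360])/6,.158))
print(at_z("side",u+np.array([204,311])/6,.2898-.108))
print(at_z("top",(265.75,175.5),.158))
```

```text
[ 0.67275684 -0.12853207  0.158     ] [ 0.67128138 -0.12804778  0.158     ]
[ 0.67132922 -0.13418716  0.1818    ]
[ 0.67171954 -0.13210078  0.158     ]
```

```bash
python3 -m crank '[[-1,1,4,-5,0,0,0],[-1,0,0,-8,0,0,0],[-1,0,0,-8,0,0,0],[-1,0,0,-8,0,0,0],[-1,0,0,-6,0,0,0]]'
python3 - <<'E'
from h import *
s,r=st()
a=snap("side","side5")
cv2.imwrite("pics/c5.png",cv2.resize(a[140:240,202:282],None,fx=6,fy=6,interpolation=cv2.INTER_CUBIC))
E
```

```text
t: 11.9
ee_pos: [0.6751, -0.1291, 0.2552]
tcp_rot: [0.46, -0.463, -0.535, 0.536]
wrist_force: [-0.2, -0.8, -1.7]
opening: 0.0149
t 11.9 p [ 0.6751 -0.1291  0.2552] F [-0.1741 -0.7946 -1.6688] op 0.0149 
x [-0.1477  0.989  -0.0039] y [ 0.0026 -0.0036 -1.    ] z [-0.989  -0.1477 -0.002 ] yawx 1.719 
q [-0.0761  0.6007  0.3105  1.4283 -0.1879  1.1388  1.9805]
```

View pics/c5.png

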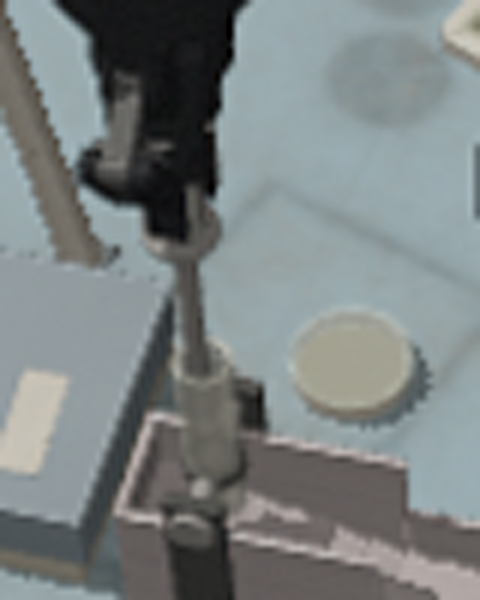

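The rod's tip is in the mouth with no contact force. I press on down, checking position.

```bash
python3 -m crank '[[-1,-2,-1,-8,0,0,0],[-1,0,0,-8,0,0,0],[-1,0,0,-8,0,0,0],[-1,0,0,-8,0,0,0]]'
python3 -m crank '[[-1,-1,0,-10,0,0,0],[-1,0,0,-10,0,0,0],[-1,-1,0,-10,0,0,0],[-1,0,0,-10,0,0,0]]'
python3 -c "
from h import *;st()"
```

```text
t: 12.35
ee_pos: [0.6726, -0.1305, 0.2201]
tcp_rot: [0.46, -0.463, -0.535, 0.536]
wrist_force: [-0.4, 0.5, -1.6]
opening: 0.0151
t: 12.75
ee_pos: [0.672, -0.1306, 0.1786]
tcp_rot: [-0.459, 0.464, 0.536, -0.535]
wrist_force: [-0.4, 1.8, 12.2]
opening: 0.0149
t 12.75 p [ 0.672  -0.1306  0.1786] F [-0.3558  1.7702 12.2346] op 0.0149 
x [-0.1473  0.9891 -0.0048] y [ 0.006 -0.004 -1.   ] z [-0.9891 -0.1473 -0.0054] yawx 1.719 
q [-0.0632  0.6685  0.2901  1.5062 -0.21    0.9911  2.0006]
```

```bash
python3 -m crank '[[-1,0,0,-8,0,0,0],[-1,0,0,-8,0,0,0],[-1,0,0,-5,0,0,0],[-1,0,0,0,0,0,0],[-1,0,0,0,0,0,0],[-1,0,0,0,0,0,0]]'
python3 - <<'E'
from h import *
s,r=st()
v=np.zeros((600,800,3),np.uint8)
a=snap("side","side6");print([(np.round(x["at"],1).tolist(),round(x["conf"],2)) for x in robot.tip_of("ball_1_center","side")])
b=snap("top","top6")
v=cv2.resize(a[150:265,202:342],None,fx=5.7,fy=5.2,interpolation=cv2.INTER_CUBIC)
cv2.imwrite("pics/c6.png",v)
E
```

```text
t: 13.35
ee_pos: [0.6759, -0.1298, 0.1767]
tcp_rot: [-0.457, 0.466, 0.54, -0.531]
wrist_force: [0.1, 0.7, -0.3]
opening: 0.015
t 13.35 p [ 0.6759 -0.1298  0.1767] F [ 0.0507  0.6567 -0.3132] op 0.015 
x [-0.147   0.9891 -0.0008] y [ 0.0179  0.0018 -0.9998] z [-0.989 -0.147 -0.018] yawx 1.718 
q [-0.0582  0.6704  0.2847  1.5068 -0.2179  0.9778  2.0056]
[]
```

View pics/c6.png

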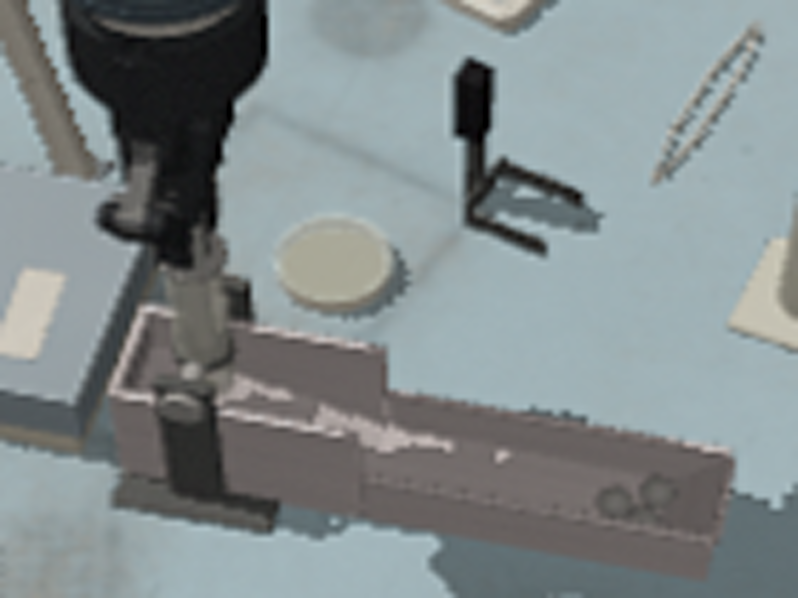

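The picture shows dark balls at the front end of the trough, around crop (613–657, 490–505), and the rod's collar on the mouth. Now the rod goes back.

```bash
python3 -m crank '[[-1,-3,0,8,0,0.015,0],[-1,0,0,10,0,0,0],[-1,0,0,10,0,0,0],[-1,0,0,10,0,0,0],[-1,0,0,12,0,0,0],[-1,0,0,12,0,0,0]]'
python3 -m crank '[[-1,0,0,12,0,0,0],[-1,0,0,15,0,0,0],[-1,0,0,15,0,0,0],[-1,0,0,15,0,0,0],[-1,0,0,10,0,0,0],[-1,0,0,0,0,0,0]]'
python3 -c "
from h import *;st()"
```

```text
t: 14.1
ee_pos: [0.6726, -0.1294, 0.2385]
tcp_rot: [-0.462, 0.461, 0.536, -0.535]
wrist_force: [0.2, -0.1, -1.7]
opening: 0.0153
t: 14.7
ee_pos: [0.6719, -0.1307, 0.3149]
tcp_rot: [-0.461, 0.463, 0.536, -0.535]
wrist_force: [0.2, 0.1, -1.2]
opening: 0.0148
t 14.7 p [ 0.6719 -0.1307  0.3149] F [ 0.2411  0.125  -1.2316] op 0.0148 
x [-0.1462  0.9893 -0.0001] y [ 0.0024  0.0003 -1.    ] z [-0.9893 -0.1462 -0.0024] yawx 1.718 
q [-0.0773  0.5508  0.3223  1.3655 -0.1763  1.251   1.9731]
```

```bash
python3 -m crank '[[-1,-25,-18,0,0,0,0],[-1,-38,-29,0,0,0,0],[-1,-38,-29,0,0,0,0],[-1,-38,-29,0,0,0,0],[-1,-38,-29,0,0,0,0],[-1,-30,-22,0,0,0,0],[-1,-15,-12,0,0,0,0],[-1,0,0,0,0,0,0]]'
python3 - <<'E'
from h import *
s,r=st();c0=np.array([.440,-.3055])
print("need mm",(c0-s["ee_pos"][:2])*1000)
E
```

```text
t: 15.5
ee_pos: [0.4365, -0.3004, 0.3106]
tcp_rot: [0.464, -0.459, -0.536, 0.536]
wrist_force: [-0.0, -0.0, -0.8]
opening: 0.0148
t 15.5 p [ 0.4365 -0.3004  0.3106] F [-0.0085 -0.0156 -0.7973] op 0.0148 
x [-0.1476  0.989   0.0047] y [-0.0047  0.004  -1.    ] z [-0.989  -0.1476  0.004 ] yawx 1.719 
q [ 0.1848  0.2688  0.4081  1.7879 -0.1185  1.115   2.3517]
need mm [ 3.5056 -5.0686]
```

```bash
python3 -m crank '[[-1,3,-5,-15,-0.004,-0.005,0],[-1,1,0,-15,0,0,0],[-1,0,0,-15,0,0,0],[-1,0,0,-15,0,0,0],[-1,0,0,-12,0,0,0],[-1,0,0,0,0,0,0]]'
python3 - <<'E'
from h import *
s,r=st();c0=np.array([.440,-.3055])
print("need mm",(c0-s["ee_pos"][:2])*1000)
v=np.zeros((600,800,3),np.uint8)
a=snap("side","side7");b=snap("top","top7")
f=lambda i:cv2.resize(i,None,fx=5,fy=5,interpolation=cv2.INTER_CUBIC)
v[:600,:350]=f(a[120:240,315:385]); v[:600,350:]=f(b[200:320,255:345])
cv2.imwrite("pics/c7.png",v)
E
```

```text
t: 16.1
ee_pos: [0.4442, -0.3008, 0.2346]
tcp_rot: [-0.461, 0.46, 0.538, -0.536]
wrist_force: [-0.7, 0.4, -0.9]
opening: 0.0148
t 16.1 p [ 0.4442 -0.3008  0.2346] F [-0.7171  0.4096 -0.9055] op 0.0148 
x [-0.1524  0.9883  0.003 ] y [ 0.0005  0.0031 -1.    ] z [-0.9883 -0.1524 -0.001 ] yawx 1.724 
q [ 0.2076  0.3634  0.3848  1.8621 -0.1685  0.9486  2.3922]
need mm [-4.2124 -4.712 ]
```

View pics/c7.png

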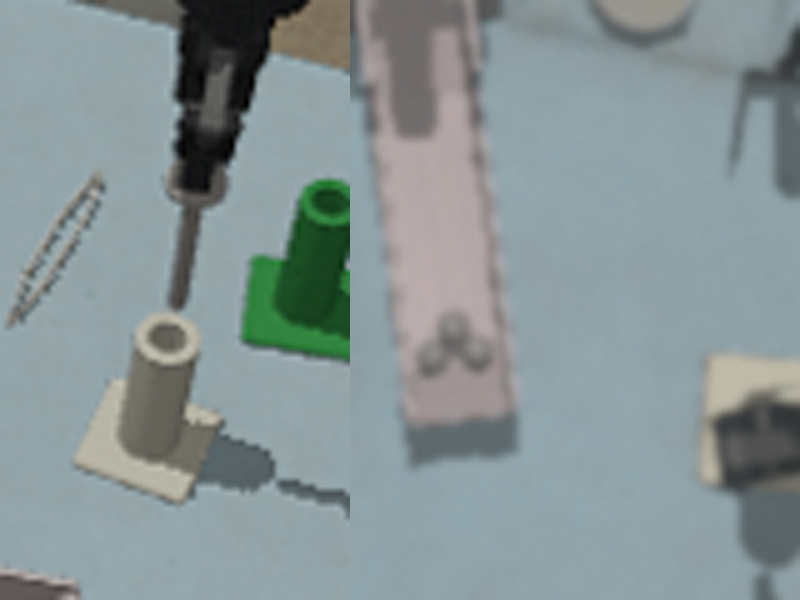

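Three balls in the trough, two at front left and right and one behind. The rod tip is near the holder's bore and needs the computed shift of (-4, -5) mm.

```bash
python3 -m crank '[[-1,-4,-5,-4,0,0,0],[-1,0,0,-8,0,0,0],[-1,0,0,0,0,0,0]]'
python3 - <<'E'
from h import *
s,r=st();u=np.array((315,120))
print(at_z("side",u+np.array([176,303])/5,.2346-.107),at_z("side",u+np.array([167,338])/5,.095),at_z("side",u+np.array([181,305])/5,.2346-.107))
E
```

```text
t: 16.5
ee_pos: [0.4418, -0.3077, 0.2252]
tcp_rot: [-0.459, 0.462, 0.538, -0.535]
wrist_force: [-0.1, 0.2, -0.8]
opening: 0.0146
t 16.5 p [ 0.4418 -0.3077  0.2252] F [-0.1472  0.1672 -0.7539] op 0.0146 
x [-0.1523  0.9883 -0.0009] y [ 0.006   0.0001 -1.    ] z [-0.9883 -0.1523 -0.006 ] yawx 1.724 
q [ 0.2231  0.3756  0.3835  1.8714 -0.1773  0.9222  2.4129]
[ 0.4386 -0.3024  0.1276] [ 0.4399 -0.3055  0.095 ] [ 0.436  -0.302   0.1276]
```

```bash
python3 -m crank '[[-1,1,2,-6,0,0.005,0],[-1,-1,0,-8,0,0,0],[-1,0,0,-8,0,0,0],[-1,-1,0,-8,0,0,0]]'
python3 -c "
from h import *;st()"
```

```text
t: 16.9
ee_pos: [0.4416, -0.306, 0.194]
tcp_rot: [-0.459, 0.461, 0.537, -0.536]
wrist_force: [0.1, -0.6, -0.8]
opening: 0.0151
t 16.9 p [ 0.4416 -0.306   0.194 ] F [ 0.1102 -0.6387 -0.7763] op 0.0151 
x [-0.1522  0.9884 -0.0014] y [ 0.003  -0.0009 -1.    ] z [-0.9884 -0.1522 -0.0028] yawx 1.724 
q [ 0.2313  0.4172  0.3708  1.8995 -0.1967  0.8569  2.4256]
```

Inside the bore (tip about 87 mm) with no contact. Down to the rim, in controlled steps.

```bash
python3 -m crank '[[-1,0,0,-10,0,0,0],[-1,-1,0,-10,0,0,0],[-1,0,0,-10,0,0,0],[-1,-1,0,-10,0,0,0]]'
python3 -m crank '[[-1,0,0,-10,0,0,0],[-1,-1,0,-10,0,0,0],[-1,0,0,-10,0,0,0]]'
python3 -m crank '[[-1,0,0,-6,0,0,0],[-1,0,0,-5,0,0,0],[-1,0,0,0,0,0,0]]'
python3 -c "
from h import *;st()"
```

```text
t: 17.3
ee_pos: [0.4403, -0.306, 0.1505]
tcp_rot: [-0.459, 0.462, 0.537, -0.536]
wrist_force: [1.4, -0.1, 0.5]
opening: 0.0149
t: 17.6
ee_pos: [0.4403, -0.3064, 0.1182]
tcp_rot: [-0.458, 0.463, 0.538, -0.536]
wrist_force: [1.1, 0.3, -0.5]
opening: 0.0147
t: 17.9
ee_pos: [0.4415, -0.3067, 0.1118]
tcp_rot: [-0.458, 0.463, 0.539, -0.534]
wrist_force: [0.7, -0.4, -2.3]
opening: 0.015
t 17.9 p [ 0.4415 -0.3067  0.1118] F [ 0.6959 -0.3769 -2.3331] op 0.015 
x [-0.1518  0.9884 -0.0008] y [ 0.0094  0.0007 -1.    ] z [-0.9884 -0.1518 -0.0093] yawx 1.723 
q [ 0.2814  0.5416  0.3171  1.9508 -0.2669  0.6814  2.4867]
```

```bash
python3 -m crank '[[0.2,0,0,0,0,0,0],[0.2,0,0,0,0,0,0],[0.2,0,0,0,0,0,0],[0.2,0,0,0,0,0,0],[0.2,0,0,15,0,0,0],[0.2,0,0,20,0,0,0],[0.2,0,0,30,0,0,0],[0.2,0,0,30,0,0,0],[0.2,0,0,30,0,0,0]]'
python3 -m crank '[[0.2,0,30,10,0,0,0],[0.2,0,40,0,0,0,0],[0.2,0,40,0,0,0,0],[0.2,0,0,0,0,0,0]]'
python3 - <<'E'
from h import *
st()
v=np.zeros((600,800,3),np.uint8)
a=snap("side","side8")
S=[(l,[(np.round(x["at"],1).tolist(),round(x["conf"],2)) for x in robot.tip_of(l,"side")[:3]]) for l in("scoop","scoop_lip","scoop_grip","ball_1_center","trough_foot","dish")]
b=snap("top","top8")
T=[(l,[(np.round(x["at"],1).tolist(),round(x["conf"],2)) for x in robot.tip_of(l,"top")[:3]]) for l in("scoop","scoop_lip","scoop_grip","ball_1_center","trough_foot","dish")]
print(S);print(T)
f=lambda i:cv2.resize(i,None,fx=5,fy=5,interpolation=cv2.INTER_CUBIC)
v[:600,:400]=f(a[120:240,280:360]); v[:600,400:]=f(b[180:300,290:370])
cv2.imwrite("pics/c8.png",v)
E
```

```text
t: 18.8
ee_pos: [0.435, -0.3038, 0.2334]
tcp_rot: [-0.464, 0.457, 0.537, -0.536]
wrist_force: [0.5, -0.8, 0.3]
opening: 0.0509
t: 19.2
ee_pos: [0.4361, -0.1931, 0.2478]
tcp_rot: [-0.462, 0.461, 0.537, -0.535]
wrist_force: [0.7, -0.7, -0.6]
opening: 0.051
t 19.2 p [ 0.4361 -0.1931  0.2478] F [ 0.7016 -0.6539 -0.6193] op 0.051 
x [-0.1475  0.9891  0.0032] y [ 0.0003  0.0033 -1.    ] z [-0.9891 -0.1475 -0.0007] yawx 1.719 
q [ 0.0178  0.2351  0.3577  1.9897 -0.1055  0.9348  2.1483]
[('scoop', [([291.8, 191.2], 0.72)]), ('scoop_lip', [([301.7, 191.7], 0.75)]), ('scoop_grip', [([285.6, 168.5], 0.62)]), ('ball_1_center', []), ('trough_foot', [([318.7, 250.4], 0.8)]), ('dish', [([263.0, 335.9], 0.59)])]
[('scoop', [([337.5, 223.3], 0.7)]), ('scoop_lip', [([339.8, 234.6], 0.67)]), ('scoop_grip', [([345.5, 206.5], 0.62)]), ('ball_1_center', [([274.1, 276.0], 0.35)]), ('trough_foot', [([278.1, 270.4], 0.57)]), ('dish', [([173.8, 251.6], 0.72)])]
```

View pics/c8.png

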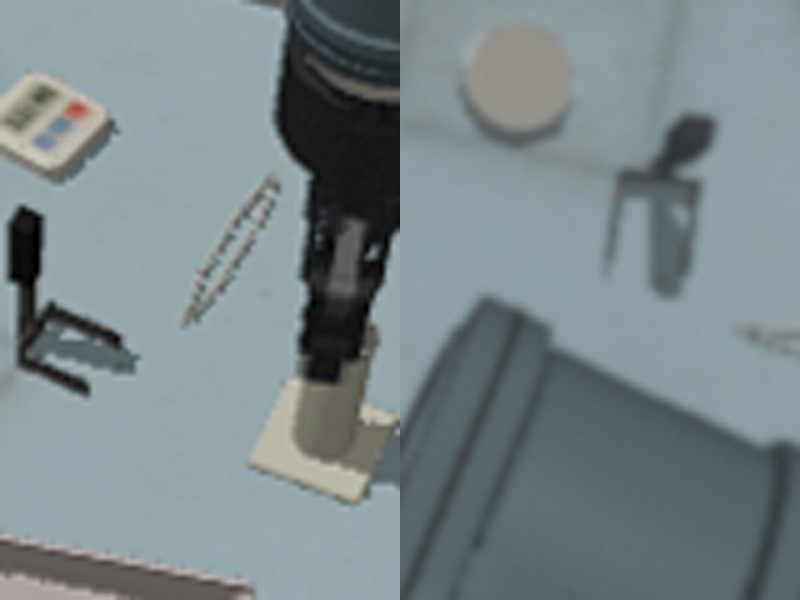

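Run:
```python
from h import *
np.set_printoptions(precision=4,suppress=True)
for n,c,p,z in [("grip net","side",(285.6,168.5),.082),("grip net0","side",(287.7,167.3),.082),("grip man","side",(285.2,169.2),.079),("grip net","top",(345.5,206.5),.082),("grip net0","top",(346.2,205.2),.082),("htop","top",(349,205.6),.104),("hbot","top",(343.4,213),.054),
 ("lip","side",(301.7,191.7),0),("lip","top",(339.8,234.6),0),
 ("Lfront","top",(290+(607-400)/5,180+278/5),.008),("Lback","top",(290+(620-400)/5,180+185/5),.018),("Rback","top",(290+(697-400)/5,180+180/5),.018),("Rfront","top",(290+(686-400)/5,180+275/5),.008),
 ("Rfront","side",(280+120/5,120+342/5),.008),("Rback","side",(280+50/5,120+308/5),.018),("Lfront","side",(280+88/5,120+390/5),.008),("Lback","side",(280+22/5,120+358/5),.018),
 ("ball","side",(318.7,250.4),.006),("tf","top",(278.1,270.4),.006),("dish","side",(263,335.9),0),("dish","top",(173.8,251.6),0)]:
    print(n,c,at_z(c,p,z))
b=cv2.imread("pics/top7.png"); 
for n,q in (("Lf",(433,360)),("Rf",(478,352)),("Bk",(453,327))): print(n,at_z("top",(255+(q[0]-350)/5,200+q[1]/5),.016))
```

```text
grip net side [ 0.6146 -0.3201  0.082 ]
grip net0 side [ 0.6107 -0.326   0.082 ]
grip man side [ 0.6156 -0.3199  0.079 ]
grip net top [ 0.62   -0.3167  0.082 ]
grip net0 top [ 0.6231 -0.3184  0.082 ]
htop top [ 0.6182 -0.3206  0.104 ]
hbot top [ 0.6093 -0.3167  0.054 ]
lip side [ 0.5662 -0.3223  0.    ]
lip top [ 0.5636 -0.3165  0.    ]
Lfront top [ 0.56   -0.2943  0.008 ]
Lback top [ 0.605  -0.2998  0.018 ]
Rback top [ 0.6079 -0.3379  0.018 ]
Rfront top [ 0.5619 -0.3335  0.008 ]
Rfront side [ 0.5622 -0.3295  0.008 ]
Rback side [ 0.6042 -0.3311  0.018 ]
Lfront side [ 0.5682 -0.2918  0.008 ]
Lback side [ 0.607  -0.2927  0.018 ]
ball side [ 0.465  -0.1549  0.006 ]
tf top [ 0.4738 -0.1635  0.006 ]
dish side [0.5175 0.1008 0.    ]
dish top [0.5176 0.0923 0.    ]
Lf [ 0.4697 -0.1476  0.016 ]
Rf [ 0.4737 -0.1693  0.016 ]
Bk [ 0.4855 -0.1571  0.016 ]
```

```bash
python3 -m crank '[[0.2,30,-21,0,0,0,-0.06],[0.2,40,-28,0,0,0,-0.06],[0.2,40,-28,0,0,0,-0.06],[0.2,38,-25,0,0,0,-0.05],[0.2,25,-18,0,0,0,0],[0.2,8,-6,-20,0,0,0],[0.2,0,0,-30,0,0,0],[0.2,0,0,-20,0,0,0],[0.2,0,0,0,0,0,0]]'
python3 -c "
from h import *;s,r=st();print((np.array([.616,-.3195])-s['ee_pos'][:2])*1000)"
```

```text
t: 20.8
ee_pos: [0.6235, -0.3283, 0.1735]
tcp_rot: [0.523, -0.523, -0.477, 0.475]
wrist_force: [-0.2, 0.1, -1.1]
opening: 0.0515
t 20.8 p [ 0.6235 -0.3283  0.1735] F [-0.2154  0.0992 -1.1287] op 0.0515 
x [0.0942 0.9956 0.0022] y [ 0.0013  0.0021 -1.    ] z [-0.9956  0.0942 -0.001 ] yawx 1.476 
q [ 0.1878  0.7237  0.3782  1.445  -0.2924  1.0283  2.1078]
[-7.4655  8.7948]
```

```bash
python3 -m crank '[[0.2,-8,9,-10,0,0,0],[0.2,0,0,-14,0,0,0],[0.2,0,0,-14,0,0,0],[0.2,0,0,0,0,0,0]]'
python3 -m crank '[[0.2,0,0,-14,0,0,0],[0.2,-1,0,-14,0,0,0],[0.2,0,0,-14,0,0,0],[0.2,0,0,-12,0,0,0],[0.2,0,0,0,0,0,0]]'
python3 -c "
from h import *;s,r=st();print((np.array([.616,-.3195])-s['ee_pos'][:2])*1000);snap('side','s9');print(robot.recognise('scoop','side'))"
```

```text
t: 21.2
ee_pos: [0.6167, -0.3199, 0.1359]
tcp_rot: [-0.522, 0.524, 0.477, -0.475]
wrist_force: [0.6, 0.1, -0.3]
opening: 0.051
t: 21.7
ee_pos: [0.6163, -0.3209, 0.0777]
tcp_rot: [-0.522, 0.524, 0.477, -0.475]
wrist_force: [-0.1, 0.3, -0.6]
opening: 0.0517
t 21.7 p [ 0.6163 -0.3209  0.0777] F [-0.0984  0.3352 -0.5737] op 0.0517 
x [0.0943 0.9955 0.0004] y [ 0.005  -0.0001 -1.    ] z [-0.9955  0.0943 -0.005 ] yawx 1.476 
q [ 0.2012  0.8193  0.3381  1.5231 -0.3308  0.8514  2.1346]
[-0.2515  1.423 ]
[{'box': [281.9, 160.5, 304.2, 198.2], 'conf': 0.75}]
```

Close on the handle.

```bash
python3 -m crank '[[0.2,0,0,-5,0,0,0],[-1,0,0,0,0,0,0],[-1,0,0,0,0,0,0],[-1,0,0,0,0,0,0],[-1,0,0,0,0,0,0],[-1,0,0,0,0,0,0],[-1,0,0,0,0,0,0]]' 80
python3 -m crank '[[-1,0,0,12,0,0,0],[-1,0,0,15,0,0,0],[-1,0,0,20,0,0,0],[-1,0,0,25,0,0,0],[-1,0,0,20,0,0,0],[-1,0,0,0,0,0,0]]'
python3 - <<'E'
from h import *
s,r=st()
v=np.zeros((600,800,3),np.uint8)
a=snap("side","side10");b=snap("top","top10")
u=proj("side",s["ee_pos"]).astype(int);w=proj("top",s["ee_pos"]).astype(int);print(u,w)
f=lambda i:cv2.resize(i,None,fx=6,fy=6,interpolation=cv2.INTER_CUBIC)
A=f(a[u[1]-40:u[1]+60,u[0]-33:u[0]+33]);B=f(b[max(0,w[1]-40):w[1]+60,w[0]-33:w[0]+33]);v[:A.shape[0],:396]=A;v[:B.shape[0],400:796]=B
cv2.imwrite("pics/c10.png",v)
E
```

```text
t: 22.5
ee_pos: [0.6189, -0.3224, 0.0768]
tcp_rot: [-0.519, 0.527, 0.478, -0.474]
wrist_force: [-1.3, 0.2, -0.8]
opening: 0.0151
t: 23.1
ee_pos: [0.6191, -0.3231, 0.1782]
tcp_rot: [-0.519, 0.528, 0.478, -0.473]
wrist_force: [0.9, -0.7, -0.8]
opening: 0.0148
t 23.1 p [ 0.6191 -0.3231  0.1782] F [ 0.9089 -0.6562 -0.8467] op 0.0148 
x [ 0.0948  0.9955 -0.0035] y [ 0.0141 -0.0048 -0.9999] z [-0.9954  0.0947 -0.0145] yawx 1.476 
q [ 0.1762  0.7001  0.3816  1.4765 -0.2906  1.0058  2.105 ]
[284 142] [357 198]
```

View pics/c10.png

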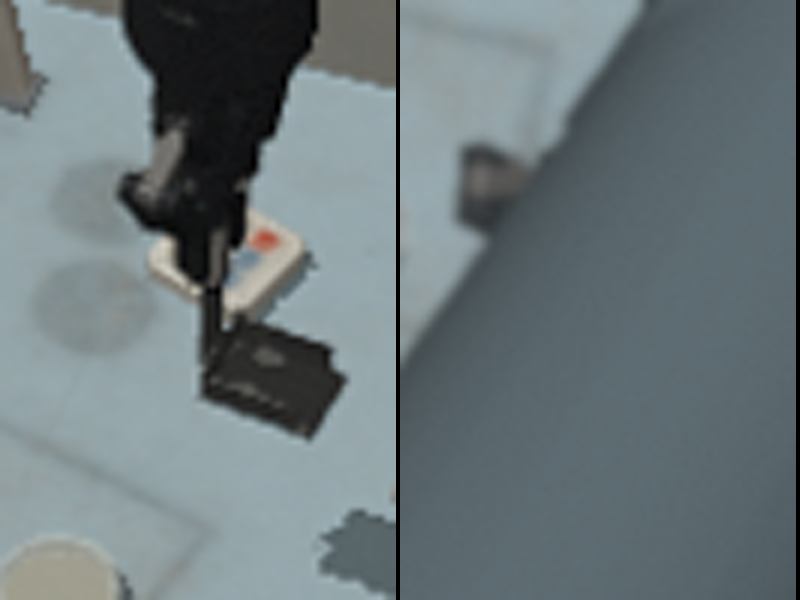

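Run:
```python
from h import *
np.set_printoptions(precision=4,suppress=True)
g=lambda q:at_z("top",(255+(q[0]-350)/5,200+q[1]/5),.04)
L=[g((382,200)),g((406,420))];Rr=[g((490,200)),g((517,410))]
for a,b in (L,Rr): d=a-b; print(a,b,np.arctan2(d[1],d[0]))
b=cv2.imread("pics/top7.png").astype(int)
# pinkish floor/wall mask: red excess over blue
for row in range(222,286,8):
    m=np.where((b[row,245:300,2]-b[row,245:300,0])>5)[0]+245
    if len(m): print(row,m[0],m[-1],at_z("top",(m[0],row),.04)[:2],at_z("top",(m[-1]+1,row),.04)[:2])
```

```text
[ 0.5444 -0.1225  0.04  ] [ 0.4413 -0.1351  0.04  ] 0.12235950068386833
[ 0.5449 -0.1738  0.04  ] [ 0.4463 -0.1871  0.04  ] 0.1337094996497414
222 260 279 [ 0.5875 -0.1185] [ 0.588  -0.1664]
230 261 281 [ 0.5683 -0.1212] [ 0.5688 -0.1713]
238 261 282 [ 0.5491 -0.1215] [ 0.5496 -0.1738]
246 263 283 [ 0.5301 -0.1265] [ 0.5306 -0.1763]
254 264 284 [ 0.5112 -0.1291] [ 0.5117 -0.1788]
262 264 284 [ 0.4924 -0.1293] [ 0.4928 -0.1789]
270 266 286 [ 0.4738 -0.1343] [ 0.4742 -0.1837]
278 267 286 [ 0.4552 -0.1369] [ 0.4555 -0.1838]
```

```bash
python3 -m crank '[[-1,-20,10,5,0,0,0.05],[-1,-20,30,0,0,0,0.05],[-1,-10,40,0,0,0,0.05],[-1,0,40,0,0,0,0.04],[-1,0,35,0,0,0,0.03],[-1,0,20,0,0,0,0],[-1,0,0,0,0,0,0]]'
python3 - <<'E'
from h import *
s,r=st()
p=s["ee_pos"];e=np.array([.9916,.1296]);f=np.array([-.1296,.9916]);d=p[:2]-[.6725,-.1312]
print("stand x,y mm",d@e*1000,d@f*1000,"dyaw",1.701-np.arctan2(r[1,0],r[0,0]))
E
```

```text
t: 23.9
ee_pos: [0.5578, -0.1399, 0.171]
tcp_rot: [0.467, -0.464, -0.532, 0.533]
wrist_force: [-0.3, 0.3, -1.4]
opening: 0.0148
t 23.9 p [ 0.5578 -0.1399  0.171 ] F [-0.2698  0.2928 -1.4206] op 0.0148 
x [-0.1325  0.9912  0.0023] y [-0.0044  0.0017 -1.    ] z [-0.9912 -0.1325  0.0041] yawx 1.704 
q [-0.0742  0.5102  0.3233  1.8111 -0.2076  0.8581  2.0516]
stand x,y mm -114.90276166271867 6.249315507785013 dyaw -0.002685194324453022
```

```bash
cat >> h.py <<'E'
A0=np.array([.6725,-.1312,0]); E3=np.array([[.9916,-.1296,0],[.1296,.9916,0],[0,0,1]])
RG=np.array([[.0948,.0141,-.9954],[.9955,-.0048,.0947],[-.0035,-.9999,-.0145]])
RTS=RG.T@R.from_euler("z",-.095).as_matrix()
LIPT=RG.T@(R.from_euler("z",-.095).as_matrix()@np.array([-.063,0,-.0768]))
def ss():
    s=robot.observe(); q=s["tcp_rot"]; r=R.from_quat([q[1],q[2],q[3],q[0]]).as_matrix()
    S=E3.T@r@RTS; lip=E3.T@(s["ee_pos"]+r@LIPT-A0); t=E3.T@(s["ee_pos"]-A0)
    e=R.from_matrix(S).as_euler("ZYX"); print("t",round(s["t"],2),"tcp_stand",(t*1000).round(1),"lip",(lip*1000).round(1),"yaw,mouthdown,roll",np.round([e[0],-e[1],e[2]],3),"F_stand",(E3.T@s["wrist_force"]).round(1),"op",round(s["opening"],4)); return s,r
E
python3 -m crank '[[-1,14,-5,0,0.004,-0.03,0],[-1,0,0,-10,0.003,-0.02,0],[-1,0,0,-10,0,0,0],[-1,0,0,0,0,0,0]]'
python3 -c "
from h import *;ss()"
```

```text
t: 24.3
ee_pos: [0.5731, -0.1505, 0.1485]
tcp_rot: [-0.455, 0.478, 0.544, -0.518]
wrist_force: [0.0, 0.2, -1.0]
opening: 0.0147
t 24.3 tcp_stand [-101.    -6.3  148.5] lip [-161.3   -6.    69.5] yaw,mouthdown,roll [-0.001  0.035  0.003] F_stand [ 0.1  0.2 -1. ] op 0.0147
```

```bash
python3 -m crank '[[-1,0,7,0,0.003,-0.025,0],[-1,0,0,-10,0,0,0],[-1,0,0,-8,0,0,0],[-1,0,0,0,0,0,0]]'
python3 -c "
from h import *;ss()"
```

```text
t: 24.7
ee_pos: [0.5736, -0.148, 0.1285]
tcp_rot: [-0.45, 0.486, 0.549, -0.511]
wrist_force: [0.7, 0.3, -0.1]
opening: 0.015
t 24.7 tcp_stand [-100.2   -3.9  128.5] lip [-158.6   -3.5   48.1] yaw,mouthdown,roll [-0.006  0.059  0.001] F_stand [ 0.7  0.2 -0.1] op 0.015
```

```bash
python3 -m crank '[[-1,-1,5,0,0,0,0],[-1,0,0,0,0,0,0]]'
python3 -c "
from h import *;ss()"
```

```text
t: 24.9
ee_pos: [0.5727, -0.1433, 0.128]
tcp_rot: [-0.45, 0.486, 0.548, -0.511]
wrist_force: [-0.2, -0.4, -0.7]
opening: 0.015
t 24.9 tcp_stand [-100.6    0.9  128. ] lip [-159.     1.4   47.7] yaw,mouthdown,roll [-0.007  0.058  0.   ] F_stand [-0.3 -0.4 -0.7] op 0.015
```

```bash
python3 -m crank '[[-1,0,0,-8,0,0,0],[-1,0,0,-8,0,0,0],[-1,0,0,-3,0,0,0]]'
python3 - <<'E'
from h import *
s,r=ss()
v=np.zeros((600,800,3),np.uint8)
a=snap("side","side11");b=snap("top","top11")
f=lambda i:cv2.resize(i,None,fx=6,fy=6,interpolation=cv2.INTER_CUBIC)
v[:600,:600]=f(a[170:270,240:340]);v[:600,604:]=f(b[200:300,262:294])[:,:196]
cv2.imwrite("pics/c11.png",v)
E
```

```text
t: 25.2
ee_pos: [0.5735, -0.1431, 0.1085]
tcp_rot: [-0.449, 0.486, 0.549, -0.511]
wrist_force: [-0.9, 0.0, -0.7]
opening: 0.015
t 25.2 tcp_stand [-99.7   1.  108.5] lip [-158.     1.3   28. ] yaw,mouthdown,roll [-0.006  0.06  -0.   ] F_stand [-0.9  0.1 -0.7] op 0.015Traceback (most recent call last):
  File "<stdin>", line 6, in <module>
ValueError: could not broadcast input array from shape (600,192,3) into shape (600,196,3)
```

```bash
python3 -m crank '[[-1,0,-1,-7,0,0,0],[-1,0,0,-6,0,0,0],[-1,0,0,-3,0,0,0]]'
python3 -c "
from h import *;ss()"
python3 -m crank '[[-1,0,0,-4,0,0,0],[-1,0,0,0,0,0,0]]'
python3 -c "
from h import *;ss()"
```

```text
t: 25.6
ee_pos: [0.5739, -0.1445, 0.092]
tcp_rot: [-0.449, 0.487, 0.549, -0.511]
wrist_force: [0.5, 0.6, -0.4]
opening: 0.0151
t 25.6 tcp_stand [-99.5  -0.5  92. ] lip [-1.577e+02 -1.000e-01  1.150e+01] yaw,mouthdown,roll [-0.006  0.061 -0.001] F_stand [ 0.6  0.6 -0.4] op 0.0151
t: 25.8
ee_pos: [0.5741, -0.1447, 0.0876]
tcp_rot: [-0.449, 0.487, 0.549, -0.51]
wrist_force: [-0.2, -0.1, 3.4]
opening: 0.0149
t 25.8 tcp_stand [-99.3  -0.6  87.6] lip [-157.5   -0.3    7.1] yaw,mouthdown,roll [-0.006  0.061 -0.001] F_stand [-0.2 -0.   3.4] op 0.0149
```

```bash
python3 -m crank '[[-1,-8,-1,-0.5,0,0,0],[-1,-8,-1,-0.5,0,0,0],[-1,-8,-1,-0.5,0,0,0],[-1,-6,-1,-0.5,0,0,0]]'
python3 -c "
from h import *;ss()"
python3 -m crank '[[-1,-6,-1,-0.5,0,0,0],[-1,-5,-1,-0.5,0,0,0]]'
python3 -c "
from h import *;ss()"
```

```text
t: 26.2
ee_pos: [0.5441, -0.1487, 0.0865]
tcp_rot: [-0.448, 0.488, 0.55, -0.51]
wrist_force: [2.5, 1.0, 1.0]
opening: 0.0149
t 26.2 tcp_stand [-129.6   -0.7   86.5] lip [-187.4   -0.5    5.7] yaw,mouthdown,roll [-0.006  0.066 -0.001] F_stand [2.6 0.7 1. ] op 0.0149
t: 26.4
ee_pos: [0.5327, -0.1502, 0.086]
tcp_rot: [-0.447, 0.488, 0.55, -0.509]
wrist_force: [2.7, 1.7, 3.9]
opening: 0.0152
t 26.4 tcp_stand [-141.1   -0.8   86. ] lip [-198.8   -0.5    5.1] yaw,mouthdown,roll [-0.005  0.067 -0.001] F_stand [2.9 1.4 3.9] op 0.0152
```

```bash
python3 -m crank '[[-1,-5,-1,-0.5,0,0,0],[-1,-4,0,0,0,0,0]]'
python3 -c "
from h import *;ss()"
python3 -m crank '[[-1,-4,-1,0,0,0,0],[-1,-3,0,0,0,0,0]]'
python3 -c "
from h import *;ss()"
```

```text
t: 26.6
ee_pos: [0.5251, -0.1511, 0.0863]
tcp_rot: [-0.446, 0.489, 0.551, -0.508]
wrist_force: [6.1, 1.2, 0.3]
opening: 0.0148
t 26.6 tcp_stand [-148.7   -0.6   86.3] lip [-206.    -0.5    5.2] yaw,mouthdown,roll [-0.005  0.072 -0.002] F_stand [6.2 0.4 0.3] op 0.0148
t: 26.8
ee_pos: [0.5231, -0.1513, 0.0879]
tcp_rot: [-0.443, 0.492, 0.554, -0.506]
wrist_force: [7.8, 0.9, -0.8]
opening: 0.0147
t 26.8 tcp_stand [-150.7   -0.6   87.9] lip [-207.2   -0.6    6.2] yaw,mouthdown,roll [-0.005  0.083 -0.004] F_stand [ 7.8 -0.1 -0.8] op 0.0147
```

```bash
python3 -m crank '[[-1,3,0.5,0,-0.013,0.1,0],[-1,3,0.5,0.5,-0.013,0.1,0],[-1,3,0.5,0.5,-0.013,0.1,0],[-1,3,0.5,1,-0.013,0.1,0],[-1,0,0,0,0,0,0]]'
python3 -c "
from h import *;ss()"
```

```text
t: 27.3
ee_pos: [0.53, -0.1495, 0.0888]
tcp_rot: [0.536, -0.388, -0.434, 0.612]
wrist_force: [0.0, 0.9, -1.4]
opening: 0.015
t 27.3 tcp_stand [-143.6    0.3   88.8] lip [-228.8    0.5   37.6] yaw,mouthdown,roll [-0.008 -0.343 -0.007] F_stand [ 0.2  0.9 -1.4] op 0.015
```

```bash
python3 -m crank '[[-1,2,0,10,0,0,0],[-1,2,0,15,0,0,0],[-1,0,0,20,0,0,0],[-1,0,0,25,0,0,0],[-1,0,0,20,0,0,0],[-1,0,0,0,0,0,0]]'
python3 - <<'E'
from h import *
s,r=ss()
v=np.zeros((600,800,3),np.uint8)
a=snap("side","side12");b=snap("top","top12")
S=robot.tip_of("dish","side")
print([(x["at"],x["conf"]) for x in robot.tip_of("dish","top")])
f=lambda i:cv2.resize(i,None,fx=6,fy=6,interpolation=cv2.INTER_CUBIC)
v[:600,:540]=f(a[155:255,250:340]);v[:600,544:796]=f(b[200:300,258:300])
cv2.imwrite("pics/c12.png",v)
E
```

```text
t: 27.9
ee_pos: [0.5269, -0.1541, 0.1862]
tcp_rot: [0.538, -0.39, -0.433, 0.609]
wrist_force: [0.7, 0.5, -0.3]
opening: 0.0148
t 27.9 tcp_stand [-147.4   -3.9  186.2] lip [-232.4   -3.   134.9] yaw,mouthdown,roll [-0.017 -0.341 -0.007] F_stand [ 0.8  0.4 -0.3] op 0.0148
[]
```

View pics/c12.png

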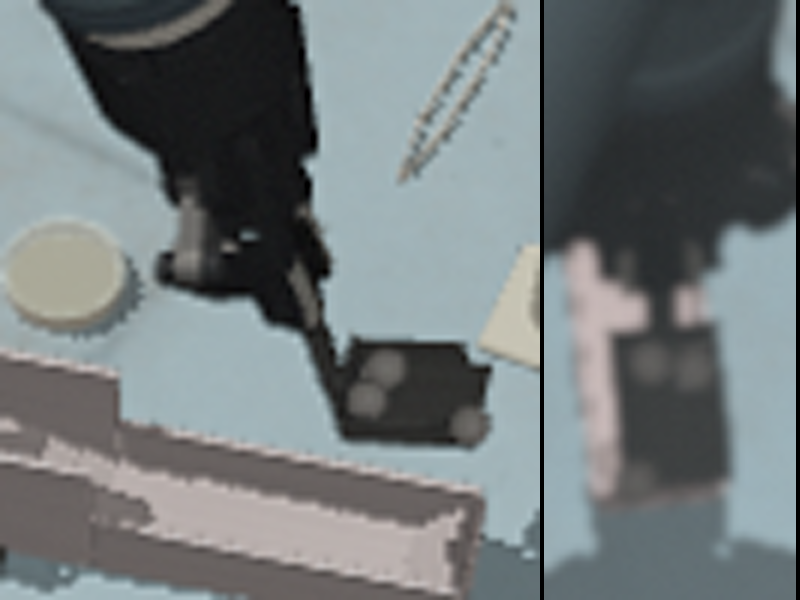

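Run:
```python
from h import *
s,r=ss()
S=r@RTS; lip=s["ee_pos"]+r@LIPT
for n,a,b in (("front",(328,225.8),(274,280)),("backL",(250+368/6,155+400/6),(258+(650-544)/6,200+365/6)),("backR",(250+383/6,155+370/6),(258+(692-544)/6,200+365/6))):
    X=tri(a,b); print(n,X.round(4),"scoop frame mm",(S.T@(X-lip)*1000).round(1), "reproj",proj("side",X)-a,proj("top",X)-b)
```

```text
t 28.1 tcp_stand [-148.7   -2.2  182. ] lip [-234.1   -1.4  131.3] yaw,mouthdown,roll [-0.015 -0.348 -0.005] F_stand [-0.4  1.1 -1.3] op 0.0153
front [ 0.451  -0.1521  0.1307] scoop frame mm [11.2  9.5  3.5] reproj [0.16442916 0.02712704] [-0.02654203 -0.18024439]
backL [ 0.492  -0.1555  0.1219] scoop frame mm [52.1  1.4  8.9] reproj [0.15642472 0.03002906] [-0.0250343  -0.17169773]
backR [ 0.4914 -0.1707  0.1224] scoop frame mm [ 49.7 -13.6   8.5] reproj [-0.13012289 -0.0249107 ] [0.02093375 0.14384761]
```

```bash
python3 -m crank '[[-1,15,2,3,0,0,0],[-1,18,2,5,0,0,0],[-1,12,2,2,0,0,0],[-1,0,0,2,0,0,0],[-1,0,0,0,0,0,0]]'
python3 - <<'E'
from h import *
s,r=ss()
a=snap("side","side13")
print("side",[(np.round(x["at"],1).tolist(),round(x["conf"],2)) for x in robot.tip_of("ball_1_center","side")])
b=snap("top","top13")
print("top",[(np.round(x["at"],1).tolist(),round(x["conf"],2)) for x in robot.tip_of("ball_1_center","top")])
S=r@RTS; lip=s["ee_pos"]+r@LIPT
import sys
for c,im in(("side",a),("top",b)):
    # rectify pan floor plane at ball height: 1mm/px, x -15..60, y -25..25 (scoop, from lip, minus 5 bias)
    X0=[(-15,-26),(65,-26),(65,26),(-15,26)]
    src=np.float32([proj(c,lip+S@(np.array([x,y,8.8])/1000)) for x,y in X0]);dst=np.float32([[0,0],[80,0],[80,52],[0,52]])
    w=cv2.warpPerspective(cv2.cvtColor(im,cv2.COLOR_BGR2GRAY),cv2.getPerspectiveTransform(src,dst),(80,52),flags=cv2.INTER_CUBIC)
    print(c);print("\n".join("".join("%4d"%v for v in row[2::4]) for row in w[2::4]))
E
```

```text
t: 28.6
ee_pos: [0.567, -0.1457, 0.1888]
tcp_rot: [0.542, -0.384, -0.429, 0.612]
wrist_force: [0.4, 0.6, -0.9]
opening: 0.015
t 28.6 tcp_stand [-106.5   -0.7  188.8] lip [-192.4    0.4  139. ] yaw,mouthdown,roll [-0.014 -0.358 -0.002] F_stand [ 0.4  0.5 -0.9] op 0.015
side [([237.7, 197.6], 0.4), ([302.6, 220.7], 0.35)]
top [([270.7, 248.5], 0.47)]
side
 176 175 176 176 177 176 177 175 133 131 125 123 115  86  85  83  71  64  62  39
 176 176 176 176 176 176 179 156  46  45  43  42  43  43  43  44  59  67  54  39
 177 176 176 176 176 178 180  77  44  46  45  46  47  46  45  73 102 102  80  36
 176 176 176 177 166 109  92  44  47  46  48  48  48  47  59  97 110 105  90  40
 176 176 176 178 126  39  46  50  50  50  50  51  49  49  66 101 107 100  75  34
 176 176 175 178 122  38  49  48  49  47  49  48  47  46  51  87  87  88  47  39
 176 176 176 178 156  39  48  48  49  49  49  46  51  60  50  76  98  99  79  38
 176 175 175 179 134  47  51  51  51  51  50  67 102  99  79  96 108 105  91  35
 176 177 176 178 133  37  49  49  50  50  54 102 107 104  89  94 107 104  74  34
 177 178 178 18
[... 665 characters left out ...]
  68  66  67  66  67  67  67  70  86  94  91  78  67
 168 186 191 191 158  84  67  67  68  67  67  67  66  67  66  73  81  80  66  59
 133 144 181 191 159  82  67  67  66  67  66  68  73  71  70  80  88  88  74  62
 123 127 174 193 164  86  67  66  66  67  67  81  89  88  80  90  97  96  82  66
 137 158 183 197 168  85  65  66  67  67  71  90  98  96  85  86  93  93  78  68
 146 190 194 195 169  85  64  65  64  65  69  84  92  91  79  70  74  72  63  65
 141 188 195 195 167 104  87  87  89  89  87  91  95  95  93  89  88  91  92  93
 146 177 178 185 180 168 163 162 170 169 160 160 160 171 173 164 156 160 167 174
 137 133 126 138 160 176 167 165 177 185 181 168 165 178 182 179 169 166 175 182
```

All three balls now lie at the back of the pan, as both rectified views show. Carry on to the dish.

```bash
python3 -m crank '[[-1,2,8,0,0,0,0],[-1,4,15,0,0,0,0],[-1,4,22,0,0,0,0],[-1,4,25,0,0,0,0],[-1,4,25,0,0,0,0],[-1,4,22,0,0,0,0],[-1,4,15,0,0,0,0],[-1,2,8,0,0,0,0],[-1,0,0,0,0,0,0]]'
python3 - <<'E'
from h import *
s,r=ss();print(s["ee_pos"])
for c in("side","top"):
    snap(c,c+"14")
    for z,l in((0,"dish"),):
        print(c,[(np.round(x["at"],1).tolist(),round(x["conf"],2),at_z(c,x["at"],0).round(4)) for x in robot.tip_of(l,c)], [x["box"] for x in robot.recognise(l,c)])
E
```

```text
t: 29.7
ee_pos: [0.5954, 0.0086, 0.1897]
tcp_rot: [0.542, -0.383, -0.431, 0.612]
wrist_force: [0.3, 0.3, -0.9]
opening: 0.0151
t 29.7 tcp_stand [-58.4 148.6 189.7] lip [-144.2  149.6  139.7] yaw,mouthdown,roll [-0.01  -0.357  0.002] F_stand [ 0.3  0.3 -0.9] op 0.0151
[0.59538496 0.0085783  0.18967208]
side [([262.5, 336.8], 0.82, array([0.5178, 0.1031, 0.    ]))] [[247.5, 313.2, 281.0, 351.6]]
top [([174.0, 254.5], 0.7, array([0.5105, 0.0915, 0.    ])), ([207.7, 229.0], 0.43, array([0.5742, 0.0115, 0.    ]))] [[256.2, 171.6, 276.2, 189.9], [155.0, 237.3, 187.8, 266.9], [194.6, 197.9, 217.0, 248.7]]
```

```bash
python3 -m crank '[[-1,1,10,0,0,0,0],[-1,1,18,0,0,0,0],[-1,1,22,0,0,0,0],[-1,1,22,0,0,0,0],[-1,1,16,-5,0,0,0],[-1,1,8,-10,0,0,0],[-1,0,2,-10,0,0,0],[-1,0,0,-8,0,0,0],[-1,0,0,0,0,0,0]]'
python3 - <<'E'
from h import *
s,r=ss();print(s["ee_pos"])
lip=s["ee_pos"]+r@(LIPT+RTS@np.array([.0055,0,0])) ;print("lip world",lip, "minus dish",(lip-[.516,.0955,0])*1000)
E
```

```text
t: 30.9
ee_pos: [0.5999, 0.1105, 0.1532]
tcp_rot: [0.544, -0.384, -0.429, 0.611]
wrist_force: [-0.2, -0.4, -0.9]
opening: 0.0152
t 30.9 tcp_stand [-40.7 249.1 153.2] lip [-126.6  250.6  103.4] yaw,mouthdown,roll [-0.017 -0.359  0.001] F_stand [-0.2 -0.3 -0.9] op 0.0152
[0.59987253 0.11051786 0.15317004]
lip world [0.51957315 0.10142303 0.10145942] minus dish [  3.57315091   5.92302916 101.45942098]
```

```bash
python3 -m crank '[[-1,-7,-3,-7,0.0155,-0.115,0],[-1,-7,-3,-7,0.0155,-0.115,0],[-1,-7,-3,-7,0.0155,-0.1,0],[-1,0,0,0,0,0,0]]'
python3 - <<'E'
from h import *
s,r=ss()
lip=s["ee_pos"]+r@(LIPT+RTS@np.array([.0055,0,0])) ;print("lip minus dish",(lip-[.516,.0955,0])*1000)
E
```

```text
t: 31.3
ee_pos: [0.5768, 0.0948, 0.1287]
tcp_rot: [0.474, -0.471, -0.525, 0.527]
wrist_force: [-0.9, -1.5, -1.9]
opening: 0.015
t 31.3 tcp_stand [-65.6 236.5 128.7] lip [-130.   238.3   53.1] yaw,mouthdown,roll [-0.022 -0.019  0.005] F_stand [-1.1 -1.4 -1.9] op 0.015
lip minus dish [ 2.15612312 -6.69242004 53.0373202 ]
```

```bash
python3 -m crank '[[-1,-8.5,1,2,0.0135,-0.104,0],[-1,-8.5,1,2,0.0135,-0.104,0],[-1,-8.5,1,2,0.0135,-0.104,0],[-1,-8.5,1,2,0.0135,-0.104,0]]'
python3 - <<'E'
from h import *
s,r=ss()
lip=s["ee_pos"]+r@(LIPT+RTS@np.array([.0055,0,0])) ;print("lip minus dish",(lip-[.516,.0955,0])*1000)
E
```

```text
t: 31.7
ee_pos: [0.548, 0.1001, 0.1343]
tcp_rot: [-0.392, 0.539, 0.614, -0.424]
wrist_force: [-0.4, 2.1, -1.2]
opening: 0.0146
t 31.7 tcp_stand [-93.5 245.5 134.3] lip [-128.5  248.7   41.4] yaw,mouthdown,roll [-0.026  0.326  0.03 ] F_stand [-0.1  2.1 -1.2] op 0.0146
lip minus dish [ 2.03845462  3.7644552  43.17657956]
```

```bash
python3 -m crank '[[-1,-9,-2,3,0.0135,-0.11,0],[-1,-9,-1,2,0.0135,-0.11,0],[-1,-9,-1,1,0.0135,-0.11,0],[-1,-9,-1,0,0.0135,-0.11,0],[-1,0,0,0,0,0,0],[-1,0,0,0,0,0,0],[-1,0,0,0,0,0,0]]'
python3 - <<'E'
from h import *
s,r=ss()
lip=s["ee_pos"]+r@(LIPT+RTS@np.array([.0055,0,0])) ;print("lip minus dish",(lip-[.516,.0955,0])*1000)
E
```

```text
t: 32.4
ee_pos: [0.5465, 0.0926, 0.1722]
tcp_rot: [-0.35, 0.541, 0.669, -0.37]
wrist_force: [-0.1, 1.5, -0.5]
opening: 0.0149
t 32.4 tcp_stand [-95.9 238.2 172.2] lip [-115.7  244.2   75. ] yaw,mouthdown,roll [0.005 0.487 0.079] F_stand [ 0.1  1.5 -0.5] op 0.0149
lip minus dish [14.91551271  1.07527348 77.60000979]
```

Run:
```python
from h import *
s,r=st()
S=r@RTS; lip=s["ee_pos"]+r@LIPT
a=snap("side","side15")
print("side",[(np.round(x["at"],1).tolist(),round(x["conf"],2)) for x in robot.tip_of("ball_1_center","side")])
b=snap("top","top15")
print("top",[(np.round(x["at"],1).tolist(),round(x["conf"],2)) for x in robot.tip_of("ball_1_center","top")])
g=lambda im:cv2.cvtColor(im,cv2.COLOR_BGR2GRAY)
X0=[(-15,-26),(65,-26),(65,26),(-15,26)]
src=np.float32([proj("side",lip+S@(np.array([x,y,8.8])/1000)) for x,y in X0]);dst=np.float32([[0,0],[80,0],[80,52],[0,52]])
w=cv2.warpPerspective(g(a),cv2.getPerspectiveTransform(src,dst),(80,52),flags=cv2.INTER_CUBIC)
print("pan side");print("\n".join("".join("%4d"%v for v in row[2::4]) for row in w[2::4]))
u=proj("side",(.516,.0955,.012)).astype(int);print(u);print("\n".join("".join("%4d"%v for v in row[::2]) for row in g(a)[u[1]-16:u[1]+17:2,u[0]-20:u[0]+21]))
```

```text
t 32.4 p [0.5465 0.0926 0.1722] F [-0.0709  1.5095 -0.5097] op 0.0149 
x [-0.169   0.9834  0.0666] y [ 0.4652  0.1392 -0.8742] z [-0.8689 -0.1168 -0.481 ] yawx 1.741 
q [-0.6641  0.3278  0.5057  2.2808 -1.2786  0.1984  2.7252]
side [([267.1, 325.0], 0.48), ([278.0, 331.5], 0.45)]
top [([269.9, 218.0], 0.45), ([176.9, 264.2], 0.36)]
pan side
  29  48  83  78  75  36  39  38  40  40  40  39  34  30  39 101 117  22 149 174
  23  30  66  64  64  32  28  36  39  39  39  38  33  18  37  84  57  53  80 173
  94  89  98  91  99 114  96  85  46  44  46  36  37  39  39  43  54  77  69  96
 142 142 139 133 130 169 166  59  60  64  68  52  48  47  47  44  44  61  76  80
 137 137 138 135 131 131 118  64  66  67  67  45  45  45  45  45  42  45  72  70
 166 158 140 136 133 134 116  58  63  64  66  55  45  45  46  45  46  41  45  75
 151 166 172 159 140 130 106  41  43  49  44  44  48  48  47  47  47  69  52  50
 169 146 169 169 167 132 104  42  45  47  47  46  46  46  46  46  45  50  77  38
 111 131 172 168 168 165 123  41  48  48  46  46  47  45  47  47  45  66  74  96
 146 171 169 167 167 169 133
[... 1050 characters left out ...]
  99 103 130 102 105
 159 164 156 179 167 168 169 169 174 169 169 168 169 168 170 142 101 150 132 103 105
 164 165 162 167 175 168 169 168 167 168 170 169 168 168 169 169 170 180 111 105 105
 169 169 170 137 186 176 169 169 168 177 166 169 170 168 168 173 184 161  94 105 105
 167 171 170 154 161 177 183 172 186 108  76  97 167 171 179 177 165 134 102 103 104
 169 169 170 172 153 166 165 180 186 179 173 156 186 179 161 163 149 140 103 103 104
 170 171 170 171 166 126 165 165 145 124 123 104 162 162 165 141 125 104 105 106 102
 170 171 171 172 172 166 127 140 163 141 122 163 164 162 119 105 104 104 104 105 104
 170 170 171 172 172 172 172 159 123 118 119 106 106 119 104 104 104 103 105 103  99
```

The pan is empty, and dark blobs show at three places in the dish. I back off, level the scoop, and use the last close look for the dish.

```bash
python3 -m crank '[[-1,8,0,20,-0.01,0.08,0],[-1,10,0,15,-0.013,0.1,0],[-1,10,0,10,-0.013,0.1,0],[-1,10,0,5,-0.013,0.1,0],[-1,10,0,5,-0.01,0.1,0],[-1,0,0,0,0,0,0]]'
python3 - <<'E'
from h import *
s,r=ss();st()
E
```

```text
t: 33.2
ee_pos: [0.5893, 0.099, 0.2155]
tcp_rot: [-0.477, 0.45, 0.565, -0.501]
wrist_force: [0.5, 0.9, -0.6]
opening: 0.015
t 33.2 tcp_stand [-52.7 239.  215.5] lip [-113.5  245.5  137.2] yaw,mouthdown,roll [0.009 0.029 0.092] F_stand [ 0.6  0.8 -0.6] op 0.015
t 33.2 p [0.5893 0.099  0.2155] F [ 0.4534  0.8918 -0.573 ] op 0.015 
x [-0.1406  0.9861  0.0882] y [ 0.0305  0.0933 -0.9952] z [-0.9896 -0.1372 -0.0432] yawx 1.712 
q [-0.8214  0.6028  0.8948  1.7813 -0.659   1.0247  2.0518]
```

```bash
cat >> h.py <<'E'
def flat():
    s,r=ss(); S=r@RTS; y=np.arctan2(S[1,0],S[0,0]); T=R.from_euler("z",y).as_matrix()
    print("pos",s["ee_pos"],"flat rotvec",R.from_matrix(T@S.T).as_rotvec().round(4))
E
python3 -m crank '[[-1,0,-15,0,-0.05,0.015,0],[-1,0,-25,-10,-0.04,0.015,0],[-1,0,-25,-20,0,0,0],[-1,0,-20,-20,0,0,0],[-1,0,-10,-20,0,0,0],[-1,0,0,-15,0,0,0],[-1,0,0,0,0,0,0]]'
python3 -c "
from h import *;flat()"
```

```text
t: 33.9
ee_pos: [0.5829, -0.0042, 0.1212]
tcp_rot: [0.464, -0.464, -0.531, 0.536]
wrist_force: [-0.7, -0.2, -1.0]
opening: 0.0151
t 33.9 tcp_stand [-72.3 137.6 121.2] lip [-136.9  136.8   45.7] yaw,mouthdown,roll [ 0.009 -0.02  -0.002] F_stand [-0.7 -0.1 -1. ] op 0.0151
pos [ 0.58294833 -0.00415206  0.12121857] flat rotvec [ 0.005  -0.0196 -0.    ]
```

```bash
python3 -m crank '[[-1,0,0,-10,0.005,-0.02,0],[-1,0,0,-10,0,0,0],[-1,0,0,-10,0,0,0],[-1,0,0,-7,0,0,0],[-1,0,0,0,0,0,0]]'
python3 -c "
from h import *;flat()"
python3 -m crank '[[-1,0,0,-5,0,0,0],[-1,0,0,0,0,0,0]]'
python3 -c "
from h import *;flat()"
```

```text
t: 34.4
ee_pos: [0.5832, -0.0022, 0.0829]
tcp_rot: [-0.459, 0.468, 0.538, -0.531]
wrist_force: [-0.4, 0.4, -0.4]
opening: 0.0148
t 34.4 tcp_stand [-71.9 139.5  82.9] lip [-134.8  138.7    6. ] yaw,mouthdown,roll [0.012 0.002 0.   ] F_stand [-0.3  0.4 -0.4] op 0.0148
pos [ 0.58315018 -0.00223695  0.08287668] flat rotvec [-0.0006  0.0014  0.    ]
t: 34.6
ee_pos: [0.5849, -0.0021, 0.0787]
tcp_rot: [-0.458, 0.468, 0.539, -0.53]
wrist_force: [-1.2, 0.9, -0.6]
opening: 0.0151
t 34.6 tcp_stand [-70.1 139.4  78.7] lip [-132.8  138.6    1.6] yaw,mouthdown,roll [ 0.013  0.004 -0.   ] F_stand [-1.1  1.  -0.6] op 0.0151
pos [ 0.58490104 -0.00205181  0.07867178] flat rotvec [-0.0004  0.0043  0.    ]
```

```bash
python3 -m crank '[[-1,0,0,-4,0,0,0],[-1,0,0,0,0,0,0]]'
python3 -m crank '[[0.2,0,0,0,0,0,0],[0.2,0,0,0,0,0,0],[0.2,0,0,0,0,0,0],[0.2,0,0,0,0,0,0],[0.2,0,0,10,0,0,0],[0.2,0,0,15,0,0,0],[0.2,0,0,30,0,0,0],[0.2,0,0,40,0,0,0],[0.2,0,0,40,0,0,0],[0.2,0,0,40,0,0,0]]'
python3 -m crank '[[0.2,-20,40,20,0,0,0],[0.2,-30,50,0,0,0,0],[0.2,-30,50,0,0,0,0],[0.2,-30,50,0,0,0,0],[0.2,-30,50,0,0,0,0],[0.2,-30,50,0,0,0,0],[0.2,-20,50,0,0,0,0],[0.2,-20,50,0,0,0,0],[0.2,-20,50,0,0,0,0],[0.2,-20,50,0,0,0,0],[0.2,0,0,0,0,0,0]]'
python3 - <<'E'
from h import *
a=snap("side","side16")
for l in("ball_1_center","scoop","rod","tube_mouth","dish"): print("side",l,[(np.round(x["at"],1).tolist(),round(x["conf"],2)) for x in robot.tip_of(l,"side")])
b=snap("top","top16")
for l in("ball_1_center","scoop","dish"): print("top",l,[(np.round(x["at"],1).tolist(),round(x["conf"],2),at_z("top",x["at"],.012).round(3)) for x in robot.tip_of(l,"top")])
f=lambda i,k:cv2.resize(i,None,fx=k,fy=k,interpolation=cv2.INTER_CUBIC)
v=np.zeros((600,800,3),np.uint8)
v[:597,:549]=f(a[155:354,215:398],3); v[:245,550:795]=f(b[225:274,148:197],5); v[250:600,550:795]=f(a[310:380,240:289],5)
cv2.imwrite("pics/c16.png",v)
E
```

```text
t: 34.8
ee_pos: [0.5885, -0.0015, 0.0773]
tcp_rot: [-0.456, 0.47, 0.541, -0.528]
wrist_force: [-0.5, -0.8, -0.9]
opening: 0.0148
t: 35.8
ee_pos: [0.5841, -0.0022, 0.258]
tcp_rot: [-0.459, 0.468, 0.538, -0.53]
wrist_force: [2.0, 1.3, 0.1]
opening: 0.0512
t: 36.9
ee_pos: [0.3526, 0.4443, 0.2969]
tcp_rot: [-0.461, 0.473, 0.542, -0.519]
wrist_force: [-0.5, 0.1, -0.7]
opening: 0.0513
side ball_1_center [([279.5, 334.5], 0.54)]
side scoop [([264.2, 289.5], 0.82)]
side rod [([235.8, 218.5], 0.18)]
side tube_mouth [([233.6, 202.8], 0.64)]
side dish [([263.2, 334.8], 0.85), ([238.4, 197.5], 0.3)]
top ball_1_center [([343.0, 282.5], 0.74, array([ 0.446, -0.32 ,  0.012])), ([174.8, 263.5], 0.59, array([0.488, 0.086, 0.012]))]
top scoop [([211.4, 233.5], 0.52, array([0.562, 0.   , 0.012]))]
top dish [([175.5, 264.1], 0.71, array([0.487, 0.084, 0.012]))]
```

View pics/c16.png

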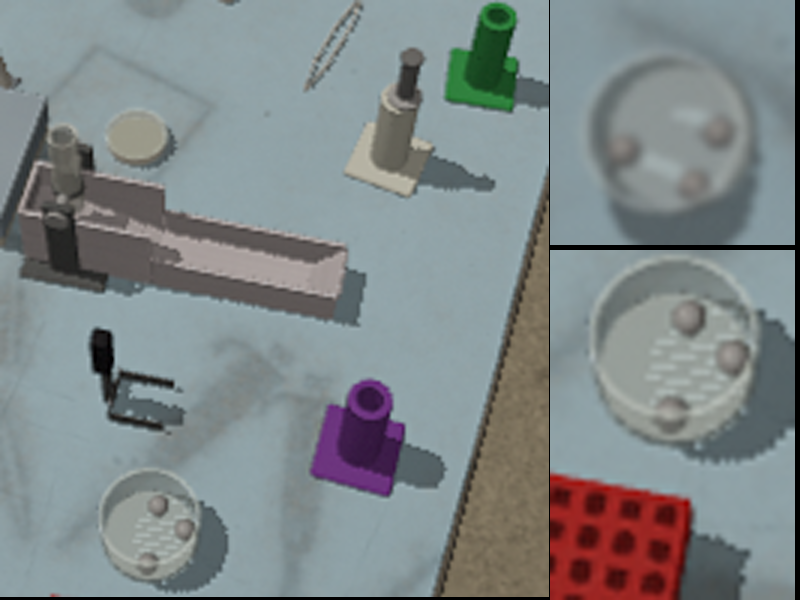

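The last view shows three balls in the upright dish, the tube and trough empty, and the tube upright with its mouth at (236,199) as before. The rod hangs in the white holder and the scoop stands flat. Handing in.

```bash
python3 -c "
from h import *;print(robot.sign_off())"
```

```text
the job is handed in; nothing more can be done
None
```

The job is done and handed in after about 37 s of robot time.

- **Tube:** I tipped it upright against its stop and pushed the rod fully down, with the collar on the mouth. Two balls dropped and joined the one already in the trough.
- **Rod:** I hung it back in the white holder.
- **Balls:** I scooped all three from the trough and tipped them into the dish. The gripper touched no ball.
- **Scoop:** I set it down flat on open bench between the stand and the dish, not where it started.

**Final pictures:** They show three balls in the upright dish, and the trough and tube empty. The tube is upright, the rod is in its holder and the scoop is flat. I saw nothing else on the bench moved.

**What disagreed or fell short:**
- In one picture during scooping, the third ball was near the scoop's lip. A moment later it had rolled to the back of the pan.
- The pour reached only about 0.5 rad of tilt because of joint limits, but that emptied the pan.
- The ball network never reported all three balls. I counted them by eye in the pictures.
- In the last pictures the network put the tube's mouth about 4 pixels from its earlier spot, and put the dish about 3 cm nearer the robot in the top view only. For the mouth I trusted my own reading, which had not moved. I didn't check whether the dish had moved.

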